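# Size square spacer bars in a tapered gauge and rack them

### The job

Find the size of every loose square aluminium bar: slide each one, end first, away from you along a lane of its own in the dark flat tapered gauge until it gently wedges, and leave it there until all the bars are wedged side by side. Then read the two white cross lines to see in which zone each bar's leading end stopped (near = thick, middle = medium, far = thin) and lay each bar across the narrow stepped grey rest, balanced level and square to the wall: thin ones on the lowest step, medium ones on the middle step, thick ones on the highest. Leave the specimen cup and the petri dish where they are.

Things in the scene. Friction and masses are not known exactly. Their poses are not given: they have to be found in the camera images.
- gauge: fixed tapered gauge: dark steel plate 206 x 206 x 10 mm, top at z = 10 mm, x from -90 to 116 mm. Origin on the underside in the middle of the mouth line; x runs along the lanes away from the robot, y left. x < 0: bare flat apron. From x = 0 to 112 mm: four equal lanes, centre lines y = -75, -25, 25, 75 mm, each between two straight aluminium rails 6 mm thick, 8 mm high above the plate.
- gauge_mouth (a point): point on the plate's top over the gauge's origin, same axes. A lane is 28 mm - x/6 wide (28 mm at x = 0, 9.3 mm at the far end): the leading end of an 18, 15, 12 mm bar wedges at x = 60, 78, 96 mm. White lines across the plate at x = 69 and 87 mm part the near, middle and far zones. A 5 N push from behind wedges a bar; friction holds it, a few newtons pull it back out.
- rest: fixed stepped rest: narrow grey upright wall, 30 mm thick in x, 276 mm long in y, on a foot plate 100 x 276 x 6 mm. Origin under its middle. Three level steps, each 92 mm long in y: lowest (top z = 35 mm) centred at y = 92 mm, middle (z = 55 mm) at y = 0, highest (z = 75 mm) at y = -92 mm.
- rest_mid (a point): centre of the middle step's top, same axes as the rest. Bars lie across the wall, along x, with their middles over it; a step takes two bars 46 mm apart (23 mm either side of the step's middle).
- bar_a: loose square aluminium bar lying flat, 130 mm long, 60 to 105 g; its cross-section is a square of 12, 15 or 18 mm side (which one is not told: gauge it). Origin at the bar's centre; x along its length (either end first, any of the four long faces down). May be absent (None).
- bar_b: loose square aluminium bar lying flat, 130 mm long, 60 to 105 g; its cross-section is a square of 12, 15 or 18 mm side (which one is not told: gauge it). Origin at the bar's centre; x along its length (either end first, any of the four long faces down). May be absent (None).
- bar_c: loose square aluminium bar lying flat, 130 mm long, 60 to 105 g; its cross-section is a square of 12, 15 or 18 mm side (which one is not told: gauge it). Origin at the bar's centre; x along its length (either end first, any of the four long faces down). May be absent (None).
- bar_d: loose square aluminium bar lying flat, 130 mm long, 60 to 105 g; its cross-section is a square of 12, 15 or 18 mm side (which one is not told: gauge it). Origin at the bar's centre; x along its length (either end first, any of the four long faces down). May be absent (None).
- bar_e: loose square aluminium bar lying flat, 130 mm long, 60 to 105 g; its cross-section is a square of 12, 15 or 18 mm side (which one is not told: gauge it). Origin at the bar's centre; x along its length (either end first, any of the four long faces down). May be absent (None).
- bar_f: loose square aluminium bar lying flat, 130 mm long, 60 to 105 g; its cross-section is a square of 12, 15 or 18 mm side (which one is not told: gauge it). Origin at the bar's centre; x along its length (either end first, any of the four long faces down). May be absent (None).
- specimen_cup_c: bystander: specimen cup with blue lid, 64 x 64 x 72 mm, origin under its middle; leave it alone
- petri_dish: bystander: flat clear petri dish, 58 mm wide, 14 mm high, origin under its middle; leave it alone

How it is judged:
By the outcome, as a careful person would: the job done as asked, in the order asked, and still so for the second after the job is handed in, with the robot touching nothing.
Of bar_a, bar_b, bar_c, bar_d, bar_e, bar_f only 3 to 4 are there at a start; the rules pass over those that are not, and their reading is None.
At some moment in a run one of bar_a, bar_b, bar_c, bar_d, bar_e, bar_f may be knocked a few centimetres aside while the robot is not near it.
Once in a run the grip may slacken for a moment while it holds something.
It also fails if it takes over 210 s, if anything falls off the work surface, if the arm or the gripper's body presses on something with over 40 N, if the wrist force passes 120 N, or if a joint passes its speed limit or range.

### The arm

A 7-joint arm with a two-finger parallel gripper is mounted at the origin on a cart in front of the work surface, level with it; the furniture and walls round the work are solid. World frame = base frame: x ahead of the robot, y to its left, z up, the work surface at z = 0. Lengths are in m, angles in rad, forces in N, time in s.
With the tool pointing down it reaches from about 0.4 to 0.85 m from the base axis. Payload 10.4 kg.
Tool frame: the origin (TCP) lies midway between the tips of the shut fingers; the grasp point (between the pads) lies 19 mm behind it (bot.grip_depth is the z of the grasp point in the tool frame, in m); z points along the fingers, y is the direction in which the jaws open and shut (so a half turn about z gives the same grasp; the last joint's range is limited). The gripper opens to 85 mm and grips with 20 to 120 N. Pads are 22 mm wide; open, the fingers measure 114 mm over their backs; the gripper's body (76 mm by 85 mm) begins 54 mm behind the grasp point. The pads swing forward as they close: fully open they stand 13 mm farther back than shut.
Start: joints at [1.12, 0.332, -0.065, 1.46, 0.022, 1.35, -0.088], TCP at [0.259, -0.569, 0.231] pointing down, gripper open.
Joint ranges: [-2.6, 2.6], [-0.5, 2.12], [-1.47, 1.34], [0.16, 2.42], [-1.27, 4.41], [0.06, 2.06], [-2.6, 2.6]. Speed limits (rad/s): [2.22, 2.22, 2.79, 2.79, 3.14, 3.14, 3.14].

### API

Orientations are given as a unit quaternion [w, x, y, z].
In Python, from rig import bot gives the robot as it stands. The module is installed in compiled form; this text tells all that it offers.
- The arm moves only by the tool step_arm, never from a script. Its arguments are lists of equal length, an entry for each row: "hand": the opening, from 0 (shut) to 1 (fully open); "slide": the shift along the tool's x, y, z in m, a list of three; "turn": the turn about the tool's z in degrees. In form: {"hand": [hand, ...], "slide": [[dx, dy, dz], ...], "turn": [turn, ...]}. A call has 1 to 20 rows; each row is the pose to reach, as a shift and turn from the pose commanded when the call began, along the tool's axes at that moment; what a row does not reach only later rows make up. A row lasts 1/12 s, in which the tool goes at most 41.7 mm and 7.16 degrees, less where a joint would pass 70% of its speed; a pose out of reach is approached as far as the arm can. A call with a gripper value outside its range is refused whole. The fingers move at their own pace and stop on an object; "grip_force" is the grip in N (left out, the last holds). Time passes only in rows, so rows that repeat a pose let the fingers close. It gives the time, the measured TCP pose, the force and the opening at its end, in the units of the state.
- bot.get_obs(): the state, without advancing time (a new reading comes with each control period).
- bot.capture(name): name is "side" or "top" or "wrist"; returns the picture (384x512x3 uint8, red, green, blue); there is no depth.
- bot.camera_model(name): a dict with "fx", "fy", "cx", "cy" (pixels), "k1" (the pictures are not rectified: a ray, as slopes to the right and down, at radius r is drawn at 1 + k1 r^2 times it, then the intrinsics apply), "rvec" (rotation vector, rad) and "tvec" (3), from world to camera coordinates, as OpenCV has them. Camera axes: x right, y down, z forward; pixel columns grow to the right and rows downward; lengths in m; the calibration is good to about 2 mm. A picture is of the moment at which its call begins: read the wrist's pose just before it. camera_model takes no time and is no camera call; for the wrist camera it gives the pose at the moment of the call.
- bot.hand_in(): hands the job in, once; it reports no verdict.
Trained networks look in the newest picture that a camera, given by its name, has taken for a name from the list of things; names that differ only in an ending like _2 or _b are one class to them, and where a whole thing is asked for, a point or a joint stands for the part that bears it (a point fixed in the world has none). Each returns a list of dicts, best first, with "p" (0 to 1); they miss things now and then, are a little off and sometimes report something else, mostly with a low value. They report only what shows in the picture. A call takes as long as a camera call.
- bot.spot_in(camera, label): "centre" ([x, y, z] in m, in world coordinates, good to about 4 mm: the middle of the surface that is visible of it).
- bot.silhouettes(camera, label): "region" (384x512 bool, what is visible of it).
The state is a dict: "time_s": time; "qpos": joint angles; "qd": joint speeds; "tau": joint torques, N m; "tcp_pos": TCP position; "ee_rot": TCP orientation; "force": force on the tool from outside, world axes, zero at the start; "wrist_torque": the same for the moment, N m; "width": finger opening in m.
Only numpy, scipy, OpenCV 4.12 (cv2) and the standard library are available. Lean on these libraries where they do the work, as an engineer would, in place of code of your own. Each camera call takes 0.05 s, during which the arm holds its last target. There are 200 camera calls.

## Working session

There is one attempt and no reset: what is moved stays moved. The work goes in short steps, Python scripts to look and compute and a tool call to move; the robot and the scene stay as the last step left them, time stands still between calls to the robot, and variables do not carry over. Pictures are saved under pics/ and viewed, about 12 in all and at most 16, crops included, and the job is handed in when it is done.

Besides the shell and the picture viewer there is one more tool, called after ">>>" as name(argument=value, ...) on one line, values as JSON. step_arm: Moves the arm, as the interface text tells. Its arguments: {"type":"object","properties":{"hand":{"type":"array"},"slide":{"type":"array"},"turn":{"type":"array"},"grip_force":{"type":"number"}},"required":["hand","slide","turn"]}

```bash
ls; mkdir -p pics
python3 - <<'E'
from rig import bot
import cv2,numpy as np
o=bot.get_obs(); print({k:np.round(v,3).tolist() for k,v in o.items()}, bot.grip_depth)
for n in("top","side"):
    im=bot.capture(n); cv2.imwrite(f"pics/{n}0.png",im[:,:,::-1])
    m=bot.camera_model(n); print(n,{k:np.round(v,4).tolist() for k,v in m.items()})
    for l in("bar_a","gauge","rest","specimen_cup_c","petri_dish","gauge_mouth","rest_mid"):
        print(l,[(np.round(d["centre"],3).tolist(),round(d["p"],2)) for d in bot.spot_in(n,l)])
E
```

```text
pics
{'time_s': 0.0, 'qpos': [1.12, 0.333, -0.065, 1.461, 0.022, 1.35, -0.089], 'qd': [-0.001, 0.001, -0.001, 0.0, 0.001, -0.0, 0.001], 'tau': [-0.001, -62.546, 0.049, -39.161, 0.016, 0.01, -0.0], 'tcp_pos': [0.259, -0.568, 0.231], 'ee_rot': [-0.001, 0.977, 0.212, -0.0], 'force': [1.04, -0.012, -0.438], 'wrist_torque': [0.012, -0.015, 0.03], 'width': 0.085} -0.0187
top {'fx': 447.6717, 'fy': 447.6717, 'cx': 255.0171, 'cy': 191.01, 'k1': -0.1548, 'rvec': [2.1906, -2.0137, 0.2207], 'tvec': [-0.0664, 0.6284, 1.3631]}
bar_a [([0.536, -0.464, 0.017], 0.79), ([0.633, 0.259, 0.016], 0.75), ([0.481, 0.277, 0.013], 0.56), ([0.468, 0.422, 0.012], 0.55)]
gauge [([0.58, -0.225, 0.008], 0.86)]
rest [([0.554, 0.07, 0.009], 0.64)]
specimen_cup_c [([0.765, 0.224, 0.072], 0.88), ([0.632, 0.26, 0.017], 0.3)]
petri_dish [([0.748, -0.125, 0.013], 0.67)]
gauge_mouth [([0.579, -0.229, 0.012], 0.55)]
rest_mid [([0.551, 0.069, 0.005], 0.64)]
side {'fx': 407.578, 'fy': 407.578, 'cx': 250.3494, 'cy': 190.5658, 'k1': -0.0521, 'rvec': [0.2638, -2.7057, 1.4163], 'tvec': [0.62, 0.1587, 1.206]}
bar_a [([0.473, 0.281, 0.015], 0.94), ([0.637, 0.268, 0.014], 0.75), ([0.477, 0.425, 0.012], 0.7), ([0.539, -0.457, 0.013], 0.64)]
gauge [([0.582, -0.216, 0.009], 0.75)]
rest [([0.556, 0.098, 0.004], 0.61)]
specimen_cup_c [([0.76, 0.246, 0.071], 0.67), ([0.477, 0.427, 0.012], 0.33)]
petri_dish [([0.752, -0.114, 0.011], 0.66)]
gauge_mouth [([0.586, -0.208, 0.009], 0.92)]
rest_mid [([0.555, 0.106, 0.011], 0.87)]
```

View pics/top0.png

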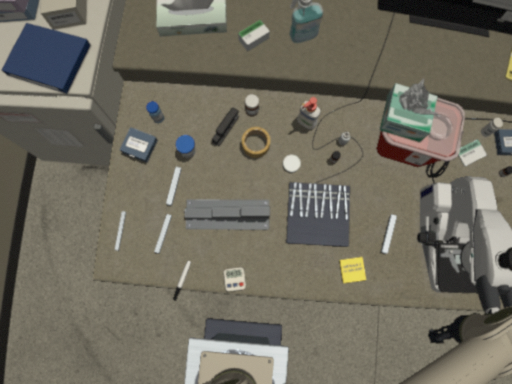

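View pics/side0.png

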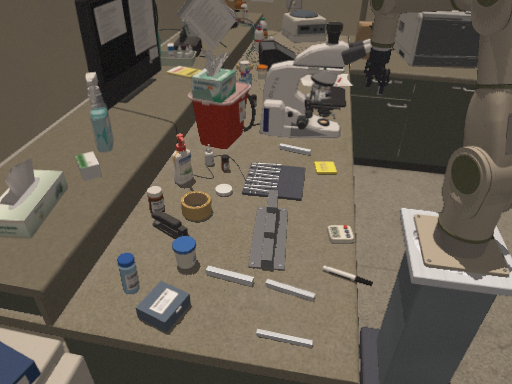

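Four bars are present: top-image pixels (174,186), (163,233), (120,230) and (389,234). The gauge is near (319,214) and the rest near (228,214). Next I'll measure them geometrically.

```bash
cat > h.py <<'E'
from rig import bot
import numpy as np, cv2
def cam(n):
    m=bot.camera_model(n); R=cv2.Rodrigues(np.array(m["rvec"],float))[0]; return m,R,np.array(m["tvec"],float)
def to_plane(n,px,z,c=None):
    m,R,t=c or cam(n); px=np.atleast_2d(np.array(px,float))
    d=np.stack([(px[:,0]-m["cx"])/m["fx"],(px[:,1]-m["cy"])/m["fy"]],1); u=d.copy()
    for _ in range(20): u=d/(1+m["k1"]*(u**2).sum(1,keepdims=True))
    r=np.c_[u,np.ones(len(u))]@R; o=-R.T@t
    return (o+r*((z-o[2])/r[:,2])[:,None])[:,:2]
def to_px(n,P,c=None):
    m,R,t=c or cam(n); q=np.atleast_2d(P)@R.T+t; s=q[:,:2]/q[:,2:]; s=s*(1+m["k1"]*(s**2).sum(1,keepdims=True))
    return s*[m["fx"],m["fy"]]+[m["cx"],m["cy"]]
def rect(n,mask,z,c=None):
    k=max(cv2.findContours(mask.astype(np.uint8),cv2.RETR_EXTERNAL,cv2.CHAIN_APPROX_NONE)[0],key=len)[:,0]
    w=to_plane(n,k,z,c)
    b=cv2.boxPoints(cv2.minAreaRect((w*1000).astype(np.float32)))
    e=b[1]-b[0],b[2]-b[1]; i=int(np.hypot(*e[1])>np.hypot(*e[0])); a=np.degrees(np.arctan2(e[i][1],e[i][0]))
    return b.mean(0)/1000,(a+90)%180-90,sorted([np.hypot(*e[0]),np.hypot(*e[1])])
def tool():
    o=bot.get_obs(); w,x,y,z=o["ee_rot"]
    return np.array(o["tcp_pos"]),np.degrees(np.arctan2(2*(x*y+w*z),1-2*(y*y+z*z))),o
def bars(n="top",z=0.013):
    bot.capture(n); c=cam(n); out=[]
    for d in bot.silhouettes(n,"bar_a"):
        if d["region"].sum()<30: continue
        out.append((*rect(n,d["region"],z,c),d["p"]))
    return out
def delta(x,y,z,yaw=None):
    """tool-frame slide and turn from now to world pose"""
    p,a,o=tool(); r=np.radians(a); d=np.array([x,y,z])-p
    s=[d[0]*np.cos(r)+d[1]*np.sin(r), d[0]*np.sin(r)-d[1]*np.cos(r), -d[2]]
    t=None if yaw is None else -((yaw-a+90)%180-90)
    print("pose",p.round(4),round(a,2),"slide",np.round(s,4),"turn",t and round(t,2),"q",np.round(o["qpos"],2))
E
python3 - <<'E'
from h import *
for n in("top","side"):
    c=cam(n);print(n,"cam pos",(-c[1].T@c[2]).round(3))
    for b in bars(n): print("bar",b[0].round(4),round(b[1],1),np.round(b[2]),round(b[3],2))
    for l,z in(("gauge",.01),("rest",.006)):
        for d in bot.silhouettes(n,l)[:2]: 
            r=rect(n,d["region"],z,c);print(l,r[0].round(4),round(r[1],2),np.round(r[2]),round(d["p"],2))
delta(.5,-.2,.4)
E
```

```text
top cam pos [ 0.325 -0.037  1.466]
bar [0.4781 0.2782] -11.8 [ 20. 131.] 0.72
bar [ 0.5379 -0.4638] -12.6 [ 21. 131.] 0.62
bar [0.6395 0.2608] -8.0 [ 23. 130.] 0.59
bar [0.4731 0.42  ] -4.3 [ 19. 125.] 0.51
gauge [ 0.5837 -0.2268] -88.78 [207. 208.] 0.76
gauge [ 0.5388 -0.4657] -11.56 [ 22. 133.] 0.45
rest [0.5637 0.0726] -85.13 [101. 276.] 0.85
side cam pos [0.451 1.001 0.811]
bar [0.472  0.4311] -4.3 [ 20. 126.] 0.9
bar [0.6375 0.2695] -6.7 [ 35. 134.] 0.82
bar [0.4751 0.2875] -12.1 [ 30. 132.] 0.81
bar [ 0.5361 -0.4563] -12.4 [ 49. 134.] 0.63
gauge [ 0.5824 -0.2198] -88.4 [209. 219.] 0.66
gauge [0.5617 0.0345] -85.41 [ 99. 377.] 0.49
rest [0.5625 0.0297] -85.28 [100. 379.] 0.95
pose [ 0.2593 -0.5687  0.2313] 24.51 slide [ 0.3719 -0.2356 -0.1687] turn None q [ 1.12  0.33 -0.06  1.46  0.02  1.35 -0.09]
```

>>> step_arm(hand=[1, 1, 1, 1, 1, 1, 1, 1, 1, 1, 1, 1, 1, 1, 1], slide=[[0.345, -0.226, -0.219], [0.345, -0.226, -0.219], [0.345, -0.226, -0.219], [0.345, -0.226, -0.219], [0.345, -0.226, -0.219], [0.345, -0.226, -0.219], [0.345, -0.226, -0.219], [0.345, -0.226, -0.219], [0.345, -0.226, -0.219], [0.345, -0.226, -0.219], [0.345, -0.226, -0.219], [0.345, -0.226, -0.219], [0.345, -0.226, -0.219], [0.345, -0.226, -0.219], [0.345, -0.226, -0.219]], turn=[23.2, 23.2, 23.2, 23.2, 23.2, 23.2, 23.2, 23.2, 23.2, 23.2, 23.2, 23.2, 23.2, 23.2, 23.2])

```text
time_s: 2.45
tcp_pos: [0.4787, -0.2213, 0.4495]
ee_rot: [0.0, 1.0, 0.01, -0.001]
force: [0.1, -0.6, -0.4]
width: 0.085
```

Run:
```python
from h import *
p,a,o=tool(); print(p.round(4),round(a,2),o["time_s"])
c=cam("wrist"); im=bot.capture("wrist"); cv2.imwrite("pics/w1.png",im[:,:,::-1])
print("cam",(-c[1].T@c[2]).round(3), "axis",c[1][2].round(2))
for d in bot.silhouettes("wrist","gauge")[:1]:
    r=rect("wrist",d["region"],.01,c);print(r[0].round(4),round(r[1],2),np.round(r[2]),round(d["p"],2))
for d in bot.silhouettes("wrist","bar_a"):
    r=rect("wrist",d["region"],.013,c);print(r[0].round(4),round(r[1],2),np.round(r[2]),round(d["p"],2))
```

```text
[ 0.4787 -0.2213  0.4495] 1.2 2.45
cam [ 0.545 -0.22   0.593] axis [-0.26 -0.01 -0.96]
[ 0.5849 -0.2267] -88.76 [204. 208.] 0.77
[ 0.537  -0.4641] -12.3 [ 26. 130.] 0.85
[0.6371 0.2596] -8.04 [ 34. 130.] 0.72
[0.4751 0.2742] -11.4 [ 26. 132.] 0.57
[0.5569 0.08  ] -85.14 [102. 297.] 0.23
```

View pics/w1.png

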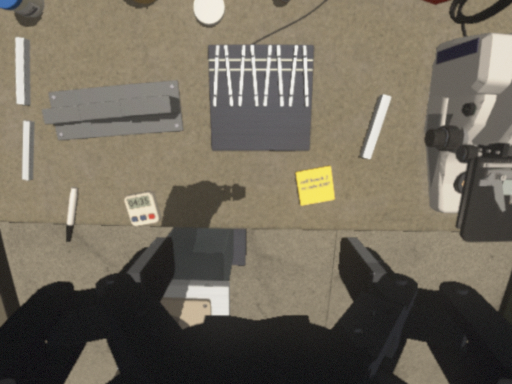

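The wrist view shows the gauge at pixels (210–315, 45–150). Its rails run away from the robot, and the white lines lie at its far end. The rest is at (45–182, 82–138) and the right-hand bar at (376,126). The top and wrist cameras agree within 2 mm. I'll grasp the right-hand bar first.

>>> step_arm(hand=[0.6, 0.6, 0.6, 0.6, 0.6, 0.6, 0.6, 0.6, 0.6, 0.6, 0.6, 0.6, 0.6, 0.6, 0.6, 0.6, 0.6, 0.6], slide=[[0.053, 0.244, 0.34], [0.053, 0.244, 0.34], [0.053, 0.244, 0.34], [0.053, 0.244, 0.34], [0.053, 0.244, 0.34], [0.053, 0.244, 0.34], [0.053, 0.244, 0.34], [0.053, 0.244, 0.34], [0.053, 0.244, 0.34], [0.053, 0.244, 0.34], [0.053, 0.244, 0.34], [0.053, 0.244, 0.34], [0.053, 0.244, 0.38], [0.053, 0.244, 0.41], [0.053, 0.244, 0.43], [0.053, 0.244, 0.44], [0.053, 0.244, 0.446], [0.053, 0.244, 0.446]], turn=[7, 13.5, 13.5, 13.5, 13.5, 13.5, 13.5, 13.5, 13.5, 13.5, 13.5, 13.5, 13.5, 13.5, 13.5, 13.5, 13.5, 13.5], grip_force=40)

```text
time_s: 4.1
tcp_pos: [0.5385, -0.4625, 0.0052]
ee_rot: [0.0, 0.994, -0.106, 0.0]
force: [-0.1, -0.0, 0.3]
width: 0.051
```

>>> step_arm(hand=[0, 0, 0, 0, 0, 0, 0], slide=[[0, 0, 0], [0, 0, 0], [0, 0, 0], [0, 0, 0], [0, 0, 0], [0, 0, 0], [0, 0, 0]], turn=[0, 0, 0, 0, 0, 0, 0])

```text
time_s: 4.68
tcp_pos: [0.539, -0.4635, 0.0065]
ee_rot: [0.001, 0.994, -0.106, 0.001]
force: [-0.8, 0.8, 6.5]
width: 0.0171
```

Run:
```python
from h import *
p,a,o=tool(); print(p.round(4),round(a,2),o["time_s"],o["width"],np.round(o["force"],1),np.round(o["qpos"],2))
cv2.imwrite("pics/w2.png",bot.capture("wrist")[:,:,::-1])
```

```text
[ 0.539  -0.4635  0.0065] -12.2 4.6833 0.017096189444485158 [-0.8  0.8  6.5] [ 0.77  0.71 -0.18  1.41  0.13  1.04 -1.22]
```

View pics/w2.png

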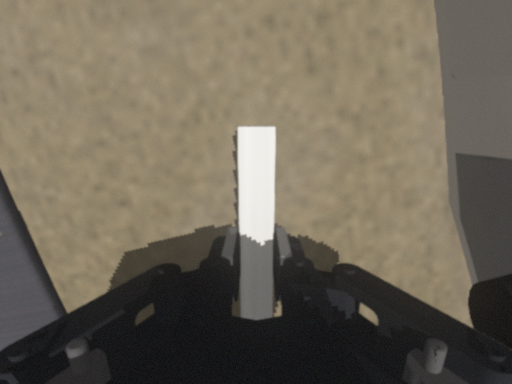

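The bar is held, with its leading end at pixel (256,127) and its sides parallel to the jaws. I'll lift it and carry it over the right-most lane.

>>> step_arm(hand=[0, 0, 0, 0, 0, 0, 0, 0, 0, 0, 0, 0, 0], slide=[[0, 0, -0.02], [0, 0, -0.06], [0, 0, -0.09], [-0.01, -0.04, -0.09], [-0.02, -0.08, -0.09], [-0.03, -0.12, -0.09], [-0.038, -0.15, -0.07], [-0.038, -0.156, -0.05], [-0.038, -0.156, -0.04], [-0.038, -0.156, -0.04], [-0.038, -0.156, -0.04], [-0.038, -0.156, -0.04], [-0.038, -0.156, -0.04]], turn=[0, 0, 0, -7, -13.4, -13.4, -13.4, -13.4, -13.4, -13.4, -13.4, -13.4, -13.4])

```text
time_s: 5.82
tcp_pos: [0.5342, -0.3039, 0.0454]
ee_rot: [0.001, 1.0, 0.01, 0.001]
force: [-0.3, 0.6, -0.8]
width: 0.0171
```

Run:
```python
from h import *
p,a,o=tool(); print(p.round(4),round(a,2),o["time_s"],o["width"],np.round(o["force"],1))
c=cam("wrist");cv2.imwrite("pics/w3.png",bot.capture("wrist")[:,:,::-1])
g=np.radians(1.23);u=np.array([np.cos(g),np.sin(g)]);v=np.array([-u[1],u[0]]);G=np.array([.5715,-.2271])
q=p[:2]-G;print("gauge coords tcp",(q@u).round(4),(q@v).round(4))
# predicted pixel of lane rail inner ends at x=0 for lane -75 (z .018)
for x,y in((0,-89),(0,-61),(112,-79.7),(112,-70.3)): print((x,y),to_px("wrist",[*(G+x/1e3*u+y/1e3*v),.018],c).round(1))
```

```text
[ 0.5342 -0.3039  0.0454] 1.1 5.8167 0.01708631513124193 [-0.3  0.6 -0.8]
gauge coords tcp -0.0389 -0.076
(0, -89) [[276.6 164.4]]
(0, -61) [[231.3 164.5]]
(112, -79.7) [[262.1 -40.9]]
(112, -70.3) [[244.6 -40.8]]
```

View pics/w3.png

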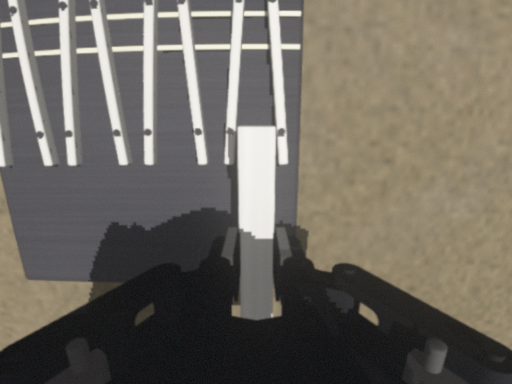

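The lane's rail mouths are at pixels (236,163) and (279,163), and the bar is centred between them to about 1 mm. I'll lower it, release it and go behind its tail.

>>> step_arm(hand=[0, 0, 0, 0, 0.36, 0.36, 0.36, 0.36, 0.36, 0.2, 0, 0, 0, 0, 0, 0, 0], slide=[[0, 0.001, 0.012], [0, 0.001, 0.022], [0, 0.001, 0.028], [0, 0.001, 0.028], [0, 0.001, 0.028], [0, 0.001, 0.028], [0, 0.001, 0.028], [0, 0.001, 0.01], [0, 0.001, -0.01], [-0.04, 0.001, -0.01], [-0.08, 0.001, -0.01], [-0.092, 0.001, -0.01], [-0.092, 0.001, -0.005], [-0.092, 0.001, 0.01], [-0.092, 0.001, 0.02], [-0.092, 0.001, 0.026], [-0.092, 0.001, 0.026]], turn=[0, 0, 0, 0, 0, 0, 0, 0, 0, 0, 0, 0, 0, 0, 0, 0, 0])

```text
time_s: 7.28
tcp_pos: [0.4415, -0.3042, 0.0166]
ee_rot: [-0.001, 1.0, 0.011, -0.001]
force: [0.2, -0.2, 0.1]
width: 0.0001
```

>>> step_arm(hand=[0, 0, 0, 0, 0, 0, 0, 0], slide=[[0.006, 0, 0], [0.012, 0, 0], [0.018, 0, 0], [0.026, 0, 0], [0.034, 0, 0], [0.04, 0, 0], [0.044, 0, 0], [0.046, 0, 0]], turn=[0, 0, 0, 0, 0, 0, 0, 0])

```text
time_s: 7.95
tcp_pos: [0.4887, -0.3039, 0.0183]
ee_rot: [-0.0, 1.0, 0.011, 0.0]
force: [-0.4, -0.8, 0.3]
width: -0.0001
```

>>> step_arm(hand=[0, 0, 0], slide=[[0.002, 0, 0], [0.004, 0, 0], [0.004, 0, 0]], turn=[0, 0, 0])

```text
time_s: 8.2
tcp_pos: [0.4921, -0.304, 0.0183]
ee_rot: [0.0, 1.0, 0.011, 0.0]
force: [0.0, -0.1, 0.2]
width: -0.0
```

Run:
```python
from h import *
p,a,o=tool(); print(p.round(4),round(a,2),o["time_s"],o["width"],np.round(o["force"],1))
c=cam("wrist");cv2.imwrite("pics/w4.png",bot.capture("wrist")[:,:,::-1])
```

```text
[ 0.4921 -0.304   0.0183] 1.21 8.2 -1.5339838190690463e-05 [ 0.  -0.1  0.2]
```

View pics/w4.png

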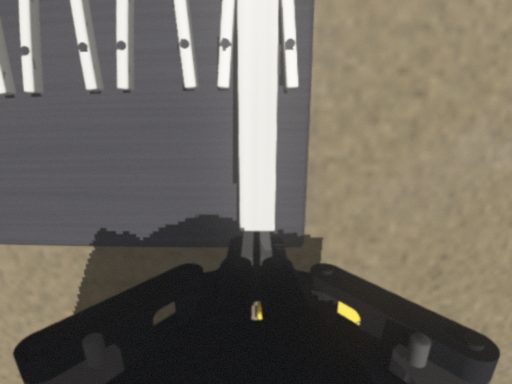

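The bar sits in its lane with its tail at pixel (257,230), right at the finger tips. I'll push gently in small steps.

>>> step_arm(hand=[0, 0, 0], slide=[[0.002, 0, 0], [0.004, 0, 0], [0.004, 0, 0]], turn=[0, 0, 0])

```text
time_s: 8.5
tcp_pos: [0.4954, -0.3041, 0.0183]
ee_rot: [0.0, 1.0, 0.01, -0.001]
force: [-3.8, -0.6, 2.5]
width: -0.0
```

>>> step_arm(hand=[0, 0, 0], slide=[[0.002, 0, 0], [0.004, 0, 0], [0.004, 0, 0]], turn=[0, 0, 0])

```text
time_s: 8.75
tcp_pos: [0.4971, -0.3046, 0.0181]
ee_rot: [-0.0, 1.0, 0.01, -0.003]
force: [-12.7, 0.3, 9.4]
width: 0.0002
```

>>> step_arm(hand=[0, 0, 0], slide=[[0.002, 0, 0], [0.004, 0, 0], [0.004, 0, 0]], turn=[0, 0, 0])

```text
time_s: 9.0
tcp_pos: [0.4984, -0.3052, 0.0176]
ee_rot: [-0.0, 1.0, 0.009, -0.005]
force: [-23.6, 0.3, 16.6]
width: 0.0003
```

The bar is firmly wedged. I'll back away, rise, and look at the bars on the left.

>>> step_arm(hand=[0, 0, 0.3, 0.5, 0.5, 0.5, 0.5, 0.5, 0.5, 0.5, 0.5, 0.5, 0.5, 0.5, 0.5, 0.5, 0.5, 0.5, 0.5, 0.5], slide=[[-0.02, 0, 0], [-0.025, 0, -0.03], [-0.03, 0, -0.07], [-0.03, 0, -0.11], [-0.067, -0.527, -0.23], [-0.067, -0.527, -0.23], [-0.067, -0.527, -0.23], [-0.067, -0.527, -0.23], [-0.067, -0.527, -0.23], [-0.067, -0.527, -0.23], [-0.067, -0.527, -0.23], [-0.067, -0.527, -0.23], [-0.067, -0.527, -0.23], [-0.067, -0.527, -0.23], [-0.067, -0.527, -0.23], [-0.067, -0.527, -0.23], [-0.067, -0.527, -0.23], [-0.067, -0.527, -0.23], [-0.067, -0.527, -0.23], [-0.067, -0.527, -0.23]], turn=[0, 0, 0, 0, 0, 7, 12.7, 12.7, 12.7, 12.7, 12.7, 12.7, 12.7, 12.7, 12.7, 12.7, 12.7, 12.7, 12.7, 12.7])

```text
time_s: 10.67
tcp_pos: [0.4258, 0.2215, 0.2482]
ee_rot: [0.0, 0.995, -0.1, 0.0]
force: [1.1, 0.2, -1.1]
width: 0.0425
```

Run:
```python
from h import *
p,a,o=tool(); print(p.round(4),round(a,2),o["time_s"],np.round(o["qpos"],2))
for n in("wrist","top"):
    for b in bars(n): print(n,b[0].round(4),round(b[1],1),np.round(b[2]),round(b[3],2))
```

```text
[0.4258 0.2215 0.2482] -11.47 10.6667 [ 0.19  0.05 -0.78  1.77  0.04  1.34 -2.37]
wrist [0.6321 0.2513] -6.4 [20. 30.] 0.88
wrist [0.4738 0.2766] -11.3 [ 20. 131.] 0.83
top [0.6832 0.2456] -7.8 [ 23. 131.] 0.78
top [ 0.5757 -0.3032] 2.6 [ 20. 131.] 0.63
top [0.5194 0.2697] -11.7 [16. 41.] 0.6
```

One bar has been knocked aside: it moved from x = 0.640 to about 0.683. I'll grasp the nearest bar at (0.474, 0.277), and deal with the moved one later using a fresh measurement.

>>> step_arm(hand=[0.5, 0.5, 0.5, 0.5, 0.5, 0.5, 0.5, 0.5, 0.5, 0.5], slide=[[0.036, -0.064, 0.04], [0.036, -0.064, 0.08], [0.036, -0.064, 0.12], [0.036, -0.064, 0.16], [0.036, -0.064, 0.19], [0.036, -0.064, 0.215], [0.036, -0.064, 0.23], [0.036, -0.064, 0.238], [0.036, -0.064, 0.24], [0.036, -0.064, 0.24]], turn=[0, 0, 0, 0, 0, 0, 0, 0, 0, 0])

```text
time_s: 11.7
tcp_pos: [0.4743, 0.2772, 0.0089]
ee_rot: [-0.0, 0.995, -0.1, 0.0]
force: [-0.3, -0.1, 1.2]
width: 0.0426
```

>>> step_arm(hand=[0, 0, 0, 0, 0, 0], slide=[[0, 0, 0], [0, 0, 0], [0, 0, 0], [0, 0, 0], [0, 0, 0], [0, 0, 0]], turn=[0, 0, 0, 0, 0, 0])

```text
time_s: 12.2
tcp_pos: [0.4748, 0.2776, 0.0099]
ee_rot: [-0.001, 0.995, -0.1, 0.001]
force: [-0.5, -1.0, 6.0]
width: 0.0134
```

Run:
```python
from h import *
p,a,o=tool(); print(p.round(4),round(a,2),o["time_s"],o["width"],np.round(o["force"],1),np.round(o["qpos"],2))
g=np.radians(1.23);u=np.array([np.cos(g),np.sin(g)]);v=np.array([-u[1],u[0]]);G=np.array([.572,-.2293])
b=np.array([.474,.2766]);r=np.radians(a);off=(p[:2]-b)@[np.cos(r),np.sin(r)];print("tcp ahead of centre",off.round(4))
t=G+(-.040+off)*u-.025*v; print(t.round(4)); delta(*t,.05,1.23)
```

```text
[0.4748 0.2776 0.0099] -11.52 12.2 0.013435239807960327 [-0.5 -1.   6. ] [-0.18  0.45 -0.51  1.85  0.28  0.9  -2.59]
tcp ahead of centre 0.0006
[ 0.5332 -0.2551]
pose [0.4748 0.2776 0.0099] -11.52 slide [ 0.1636  0.5103 -0.0401] turn -12.75 q [-0.18  0.45 -0.51  1.85  0.28  0.9  -2.59]
```

>>> step_arm(hand=[0, 0, 0, 0, 0, 0, 0, 0, 0, 0, 0, 0, 0, 0, 0, 0, 0, 0, 0, 0], slide=[[0, 0, -0.03], [0, 0, -0.07], [0, 0, -0.11], [0, 0, -0.15], [0.164, 0.51, -0.15], [0.164, 0.51, -0.15], [0.164, 0.51, -0.15], [0.164, 0.51, -0.15], [0.164, 0.51, -0.15], [0.164, 0.51, -0.15], [0.164, 0.51, -0.15], [0.164, 0.51, -0.15], [0.164, 0.51, -0.15], [0.164, 0.51, -0.15], [0.164, 0.51, -0.15], [0.164, 0.51, -0.15], [0.164, 0.51, -0.15], [0.164, 0.51, -0.12], [0.164, 0.51, -0.08], [0.164, 0.51, -0.06]], turn=[0, 0, 0, 0, -7, -12.7, -12.7, -12.7, -12.7, -12.7, -12.7, -12.7, -12.7, -12.7, -12.7, -12.7, -12.7, -12.7, -12.7, -12.7])

```text
time_s: 13.87
tcp_pos: [0.5312, -0.2557, 0.0653]
ee_rot: [-0.001, 1.0, 0.01, -0.001]
force: [-1.4, 1.2, -2.6]
width: 0.013
```

Run:
```python
from h import *
p,a,o=tool(); print(p.round(4),round(a,2),o["time_s"],o["width"],np.round(o["force"],1))
c=cam("wrist");im=bot.capture("wrist");cv2.imwrite("pics/w5.png",im[:,:,::-1])
g=np.radians(1.23);u=np.array([np.cos(g),np.sin(g)]);v=np.array([-u[1],u[0]]);G=np.array([.572,-.2293])
q=p[:2]-G;print("gauge coords tcp",(q@u).round(4),(q@v).round(4))
for x,y in((0,-39),(0,-11)): print((x,y),to_px("wrist",[*(G+x/1e3*u+y/1e3*v),.018],c).round(1))
for x in(69,87):print(to_px("wrist",[*(G+x/1e3*u-.075*v),.018],c).round(1))
```

```text
[ 0.5312 -0.2557  0.0653] 1.1 13.8667 0.012990276207227935 [-1.4  1.2 -2.6]
gauge coords tcp -0.0413 -0.0255
(0, -39) [[275.4 156.2]]
(0, -11) [[234.5 156.3]]
[[333.8  47.7]]
[[335.3  16.9]]
```

View pics/w5.png

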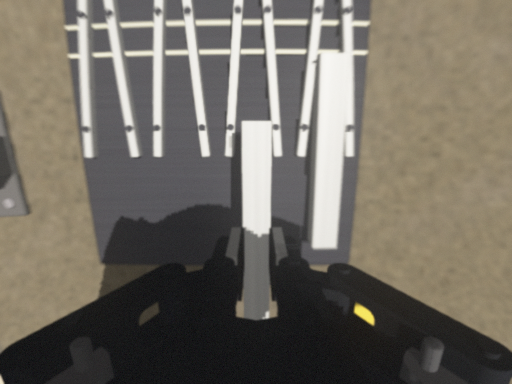

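Bar 1 is wedged with its leading end by the first white line, around pixel (335,52). The held bar is centred between rails at about 237 and 273. I'll lower it, release it and push.

>>> step_arm(hand=[0, 0, 0, 0, 0.32, 0.32, 0.32, 0.32, 0.32, 0.2, 0, 0, 0, 0, 0, 0, 0], slide=[[0, 0, 0.02], [0, 0, 0.036], [0, 0, 0.0445], [0, 0, 0.0445], [0, 0, 0.0445], [0, 0, 0.0445], [0, 0, 0.0445], [0, 0, 0.02], [0, 0, 0.005], [-0.04, 0, 0.005], [-0.08, 0, 0.005], [-0.094, 0, 0.005], [-0.094, 0, 0.02], [-0.094, 0, 0.035], [-0.094, 0, 0.044], [-0.094, 0, 0.047], [-0.094, 0, 0.047]], turn=[0, 0, 0, 0, 0, 0, 0, 0, 0, 0, 0, 0, 0, 0, 0, 0, 0])

```text
time_s: 15.33
tcp_pos: [0.439, -0.257, 0.0212]
ee_rot: [-0.0, 1.0, 0.011, -0.0]
force: [0.4, -0.1, 0.1]
width: -0.0004
```

>>> step_arm(hand=[0, 0, 0, 0, 0, 0, 0, 0, 0, 0, 0, 0, 0], slide=[[0.006, 0, 0], [0.012, 0, 0], [0.018, 0, 0], [0.024, 0, 0], [0.03, 0, 0], [0.036, 0, 0], [0.042, 0, 0], [0.048, 0, 0], [0.054, 0, 0], [0.06, 0, 0], [0.065, 0, 0], [0.068, 0, 0], [0.07, 0, 0]], turn=[0, 0, 0, 0, 0, 0, 0, 0, 0, 0, 0, 0, 0])

```text
time_s: 16.42
tcp_pos: [0.5093, -0.2556, 0.0213]
ee_rot: [-0.0, 1.0, 0.011, 0.0]
force: [-0.7, 0.1, 0.9]
width: 0.0003
```

>>> step_arm(hand=[0, 0, 0], slide=[[0.002, 0, 0], [0.004, 0, 0], [0.004, 0, 0]], turn=[0, 0, 0])

```text
time_s: 16.67
tcp_pos: [0.5124, -0.2558, 0.0212]
ee_rot: [-0.0, 1.0, 0.01, -0.001]
force: [-2.5, -0.4, 1.6]
width: 0.0001
```

>>> step_arm(hand=[0, 0, 0], slide=[[0.002, 0, 0], [0.004, 0, 0], [0.004, 0, 0]], turn=[0, 0, 0])

```text
time_s: 16.92
tcp_pos: [0.5143, -0.2562, 0.021]
ee_rot: [-0.0, 1.0, 0.01, -0.003]
force: [-12.6, -0.0, 9.2]
width: 0.0003
```

Run:
```python
from h import *
p,a,o=tool(); print(p.round(4),np.round(o["force"],1))
cv2.imwrite("pics/w6.png",bot.capture("wrist")[:,:,::-1])
delta(.46,.25,.30,-9.5)
```

```text
[ 0.5143 -0.2562  0.021 ] [-12.6  -0.    9.2]
pose [ 0.5143 -0.2561  0.021 ] 1.14 slide [-0.0442 -0.5071 -0.279 ] turn 10.64 q [ 0.55  0.44 -0.2   1.79  0.11  0.92 -1.25]
```

>>> step_arm(hand=[0, 0, 0.3, 0.5, 0.5, 0.5, 0.5, 0.5, 0.5, 0.5, 0.5, 0.5, 0.5, 0.5, 0.5, 0.5, 0.5, 0.5, 0.5, 0.5], slide=[[-0.02, 0, 0], [-0.025, 0, -0.03], [-0.03, 0, -0.07], [-0.03, 0, -0.11], [0.025, -0.476, -0.28], [0.025, -0.476, -0.28], [0.025, -0.476, -0.28], [0.025, -0.476, -0.28], [0.025, -0.476, -0.28], [0.025, -0.476, -0.28], [0.025, -0.476, -0.28], [0.025, -0.476, -0.28], [0.025, -0.476, -0.28], [0.025, -0.476, -0.28], [0.025, -0.476, -0.28], [0.025, -0.476, -0.28], [0.025, -0.476, -0.28], [0.025, -0.476, -0.28], [0.025, -0.476, -0.28], [0.025, -0.476, -0.28]], turn=[0, 0, 0, 0, 0, 7, 9, 9, 9, 9, 9, 9, 9, 9, 9, 9, 9, 9, 9, 9])

```text
time_s: 18.63
tcp_pos: [0.5321, 0.2195, 0.3008]
ee_rot: [0.0, 0.998, -0.069, -0.0]
force: [1.1, -0.1, -0.2]
width: 0.0425
```

Run:
```python
from h import *
p,a,o=tool(); print(p.round(4),round(a,2),o["time_s"],np.round(o["qpos"],2))
for n in("wrist","top"):
    for b in bars(n): print(n,b[0].round(4),round(b[1],1),np.round(b[2]),round(b[3],2))
cv2.imwrite("pics/w7.png",bot.capture("wrist")[:,:,::-1])
for n in("wrist","top"): print([(np.round(d["centre"],3).tolist(),round(d["p"],2)) for d in bot.spot_in(n,"specimen_cup_c")])
```

```text
[0.5321 0.2195 0.3008] -7.88 18.6333 [-0.01  0.24 -0.56  1.46  0.13  1.48 -2.27]
wrist [0.4729 0.4199] -2.4 [ 18. 127.] 0.75
wrist [0.6847 0.2454] -7.4 [ 20. 130.] 0.66
top [ 0.5775 -0.3047] 2.5 [ 23. 134.] 0.81
top [0.561  0.0738] -86.1 [102. 284.] 0.67
top [0.4661 0.422 ] -4.0 [ 19. 112.] 0.65
top [ 0.5903 -0.2539] 2.8 [ 17. 128.] 0.62
top [0.6829 0.2439] -8.3 [ 21. 130.] 0.51
[([0.75, 0.228, 0.03], 0.86)]
[([0.769, 0.223, 0.072], 0.78)]
```

View pics/w7.png

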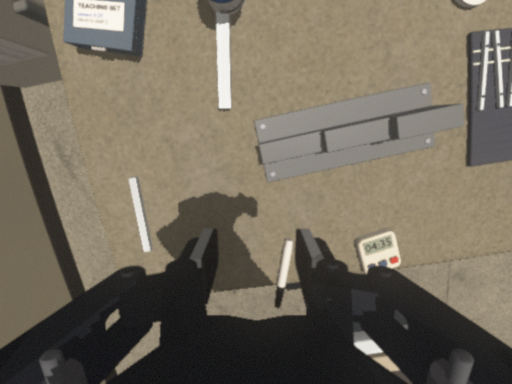

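The wrist view shows the knocked bar at (223,62), with its far end against the cup's foot at the top of the picture. The leftmost bar is at (139,213). I'll grip the knocked bar 30 mm behind its middle and draw it back from the cup before lifting.

>>> step_arm(hand=[0.5, 0.5, 0.5, 0.5, 0.5, 0.5, 0.5, 0.5, 0.5, 0.5, 0.5, 0.5], slide=[[0.117, -0.046, 0.04], [0.117, -0.046, 0.1], [0.117, -0.046, 0.14], [0.117, -0.046, 0.18], [0.117, -0.046, 0.22], [0.117, -0.046, 0.24], [0.117, -0.046, 0.26], [0.117, -0.046, 0.275], [0.117, -0.046, 0.285], [0.117, -0.046, 0.29], [0.117, -0.046, 0.291], [0.117, -0.046, 0.291]], turn=[0, 0, 0, 0, 0, 0, 0, 0, 0, 0, 0, 0])

```text
time_s: 19.98
tcp_pos: [0.6552, 0.2512, 0.0128]
ee_rot: [-0.001, 0.998, -0.068, 0.001]
force: [0.1, 0.3, 1.3]
width: 0.0428
```

>>> step_arm(hand=[0, 0, 0, 0, 0, 0], slide=[[0, 0, 0], [0, 0, 0], [0, 0, 0], [0, 0, 0], [0, 0, 0], [0, 0, 0]], turn=[0, 0, 0, 0, 0, 0])

```text
time_s: 20.48
tcp_pos: [0.6552, 0.251, 0.0128]
ee_rot: [-0.001, 0.998, -0.068, 0.002]
force: [-1.0, -0.8, 6.7]
width: 0.0163
```

Run:
```python
from h import *
p,a,o=tool(); print(p.round(4),round(a,2),o["time_s"],o["width"],np.round(o["force"],1),np.round(o["qpos"],2))
g=np.radians(1.23);u=np.array([np.cos(g),np.sin(g)]);v=np.array([-u[1],u[0]]);G=np.array([.572,-.2293])
b=np.array([.684,.2447]);r=np.radians(a);off=(p[:2]-b)@[np.cos(r),np.sin(r)];print("tcp ahead of centre",off.round(4))
t=G+(-.040+off)*u+.025*v; print(t.round(4)); delta(*t,.065,1.23)
```

```text
[0.6552 0.251  0.0128] -7.81 20.4833 0.016253109609641055 [-1.  -0.8  6.7] [-0.12  0.72 -0.46  1.42  0.34  1.08 -2.35]
tcp ahead of centre -0.0294
[ 0.5021 -0.2058]
pose [0.6552 0.251  0.0128] -7.81 slide [-0.0896  0.4734 -0.0522] turn -9.04 q [-0.12  0.72 -0.46  1.42  0.34  1.08 -2.35]
```

>>> step_arm(hand=[0, 0, 0, 0, 0, 0, 0, 0, 0, 0, 0, 0, 0, 0, 0, 0, 0, 0, 0, 0], slide=[[-0.015, 0, -0.001], [-0.035, 0, -0.003], [-0.06, 0, -0.03], [-0.08, 0, -0.07], [-0.09, 0, -0.11], [-0.09, 0, -0.15], [-0.09, 0.473, -0.15], [-0.09, 0.473, -0.15], [-0.09, 0.473, -0.15], [-0.09, 0.473, -0.15], [-0.09, 0.473, -0.15], [-0.09, 0.473, -0.15], [-0.09, 0.473, -0.15], [-0.09, 0.473, -0.15], [-0.09, 0.473, -0.15], [-0.09, 0.473, -0.15], [-0.09, 0.473, -0.15], [-0.09, 0.473, -0.15], [-0.09, 0.473, -0.1], [-0.09, 0.473, -0.06]], turn=[0, 0, 0, 0, 0, 0, -7, -9, -9, -9, -9, -9, -9, -9, -9, -9, -9, -9, -9, -9])

```text
time_s: 22.15
tcp_pos: [0.5025, -0.2084, 0.0791]
ee_rot: [0.002, 1.0, 0.009, 0.003]
force: [-0.6, 0.3, -2.6]
width: 0.0162
```

Run:
```python
from h import *
p,a,o=tool(); print(p.round(4),round(a,2),o["time_s"],o["width"],np.round(o["force"],1))
c=cam("wrist");im=bot.capture("wrist");cv2.imwrite("pics/w8.png",im[:,:,::-1])
g=np.radians(1.23);u=np.array([np.cos(g),np.sin(g)]);v=np.array([-u[1],u[0]]);G=np.array([.572,-.2293])
q=p[:2]-G;print("gauge coords tcp",(q@u).round(4),(q@v).round(4))
for x,y in((0,11),(0,39)): print((x,y),to_px("wrist",[*(G+x/1e3*u+y/1e3*v),.018],c).round(1))
```

```text
[ 0.5025 -0.2084  0.0791] 1.03 22.15 0.016209344519823005 [-0.6  0.3 -2.6]
gauge coords tcp -0.069 0.0224
(0, 11) [[271.1 115.6]]
(0, 39) [[231.8 115.7]]
```

View pics/w8.png

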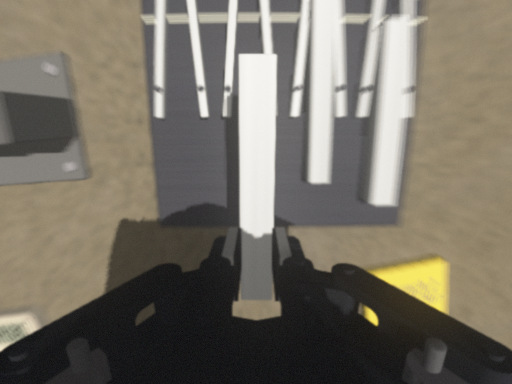

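The third bar is over its lane but about 3 mm right of centre, so I'll correct that. The two wedged bars are unchanged.

>>> step_arm(hand=[0, 0, 0, 0, 0.36, 0.36, 0.36, 0.36, 0.36, 0.2, 0, 0, 0, 0, 0, 0, 0], slide=[[0, -0.003, 0.015], [0, -0.003, 0.035], [0, -0.003, 0.049], [0, -0.003, 0.049], [0, -0.003, 0.049], [0, -0.003, 0.049], [0, -0.003, 0.049], [0, -0.003, 0.025], [0, -0.003, 0.01], [-0.03, -0.003, 0.01], [-0.056, -0.003, 0.01], [-0.056, -0.003, 0.01], [-0.056, -0.003, 0.025], [-0.056, -0.003, 0.04], [-0.056, -0.003, 0.05], [-0.056, -0.003, 0.052], [-0.056, -0.003, 0.052]], turn=[0, 0, 0, 0, 0, 0, 0, 0, 0, 0, 0, 0, 0, 0, 0, 0, 0])

```text
time_s: 23.62
tcp_pos: [0.4447, -0.2039, 0.025]
ee_rot: [-0.0, 1.0, 0.011, -0.0]
force: [0.7, 0.4, -0.8]
width: 0.0001
```

>>> step_arm(hand=[0, 0, 0, 0, 0, 0, 0, 0, 0], slide=[[0.006, 0, 0], [0.012, 0, 0], [0.018, 0, 0], [0.024, 0, 0], [0.03, 0, 0], [0.036, 0, 0], [0.04, 0, 0], [0.042, 0, 0], [0.042, 0, 0]], turn=[0, 0, 0, 0, 0, 0, 0, 0, 0])

```text
time_s: 24.37
tcp_pos: [0.4876, -0.2033, 0.0255]
ee_rot: [0.0, 1.0, 0.011, 0.0]
force: [-2.0, 0.5, 5.7]
width: -0.0002
```

>>> step_arm(hand=[0, 0, 0], slide=[[0.002, 0, 0], [0.004, 0, 0], [0.004, 0, 0]], turn=[0, 0, 0])

```text
time_s: 24.62
tcp_pos: [0.4914, -0.2033, 0.0255]
ee_rot: [0.0, 1.0, 0.011, 0.0]
force: [-3.4, -0.3, 6.1]
width: -0.0001
```

Run:
```python
from h import *
cv2.imwrite("pics/w9.png",bot.capture("wrist")[:,:,::-1])
```

```text
(no output)
```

View pics/w9.png

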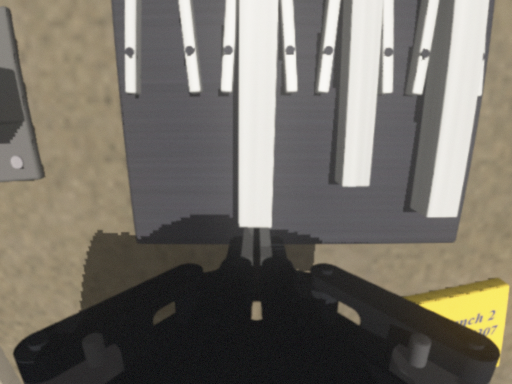

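The dark strips left of bars 1 and 2 are just their side faces. Bar 3's tail is at (256,228), directly ahead of the fingers. I'll drop the fingers 7 mm for a lower push, then push until firm.

>>> step_arm(hand=[0, 0, 0, 0, 0, 0], slide=[[-0.006, 0, 0], [-0.006, 0, 0.004], [-0.006, 0, 0.007], [-0.002, 0, 0.007], [0.001, 0, 0.007], [0.001, 0, 0.007]], turn=[0, 0, 0, 0, 0, 0])

```text
time_s: 25.17
tcp_pos: [0.4923, -0.2028, 0.0178]
ee_rot: [-0.0, 1.0, 0.011, -0.0]
force: [-0.8, 0.1, 0.7]
width: 0.0001
```

>>> step_arm(hand=[0, 0, 0], slide=[[0.002, 0, 0], [0.003, 0, 0], [0.003, 0, 0]], turn=[0, 0, 0])

```text
time_s: 25.42
tcp_pos: [0.4936, -0.2031, 0.0177]
ee_rot: [-0.0, 1.0, 0.01, -0.001]
force: [-6.2, -0.0, 2.6]
width: -0.0001
```

>>> step_arm(hand=[0, 0, 0], slide=[[0.001, 0, 0], [0.002, 0, 0], [0.002, 0, 0]], turn=[0, 0, 0])

```text
time_s: 25.67
tcp_pos: [0.4944, -0.2033, 0.0176]
ee_rot: [-0.0, 1.0, 0.01, -0.002]
force: [-10.4, -0.2, 8.4]
width: 0.0001
```

Bar 3 is wedged at about 10 N. For the leftmost bar I'll make a half turn, because joint 7 was near its limit there.

>>> step_arm(hand=[0, 0, 0.3, 0.5, 0.5, 0.5, 0.5, 0.5, 0.5, 0.5, 0.5, 0.5, 0.5, 0.5, 0.5, 0.5, 0.5, 0.5, 0.5, 0.5], slide=[[-0.02, 0, 0], [-0.025, 0, -0.03], [-0.03, 0, -0.07], [-0.03, 0, -0.11], [-0.012, -0.604, -0.232], [-0.012, -0.604, -0.232], [-0.012, -0.604, -0.232], [-0.012, -0.604, -0.232], [-0.012, -0.604, -0.232], [-0.012, -0.604, -0.232], [-0.012, -0.604, -0.232], [-0.012, -0.604, -0.232], [-0.012, -0.604, -0.232], [-0.012, -0.604, -0.232], [-0.012, -0.604, -0.232], [-0.012, -0.604, -0.232], [-0.012, -0.604, -0.232], [-0.012, -0.604, -0.232], [-0.012, -0.604, -0.232], [-0.012, -0.604, -0.232]], turn=[0, 0, 0, 0, -7, -14, -21, -28, -35, -42, -49, -56, -63, -70, -77, -84, -91, -98, -105, -112])

```text
time_s: 27.33
tcp_pos: [0.4689, 0.4082, 0.2511]
ee_rot: [-0.002, 0.545, 0.839, 0.002]
force: [-1.0, 1.1, 0.1]
width: 0.0428
```

>>> step_arm(hand=[0.5, 0.5, 0.5, 0.5, 0.5, 0.5, 0.5, 0.5, 0.5, 0.5, 0.5, 0.5], slide=[[0, 0, 0], [0, 0, 0], [0, 0, 0], [0, 0, 0], [0, 0, 0], [0, 0, 0], [0, 0, 0], [0, 0, 0], [0, 0, 0], [0, 0, 0], [0, 0, 0], [0, 0, 0]], turn=[-7, -14, -21, -28, -35, -42, -49, -56, -63, -63, -63, -63])

```text
time_s: 28.33
tcp_pos: [0.472, 0.4008, 0.25]
ee_rot: [0.0, 0.035, 0.999, 0.0]
force: [0.4, 0.3, -0.2]
width: 0.0425
```

Run:
```python
from h import *
p,a,o=tool(); print(p.round(4),round(a,2),o["time_s"],np.round(o["qpos"],2))
for n in("wrist","top","side"):
    for b in bars(n): print(n,b[0].round(4),round(b[1],1),np.round(b[2]),round(b[3],2))
delta(.473,.42,.009,-3.5)
```

```text
[0.472  0.4008 0.25  ] 175.97 28.3333 [ 0.01  0.54 -1.12  1.41  0.48  1.49  0.4 ]
wrist [0.4723 0.4231] -2.9 [ 13. 129.] 0.64
top [ 0.5918 -0.2538] 2.8 [ 17. 124.] 0.74
top [ 0.5773 -0.3031] 2.6 [ 20. 127.] 0.67
top [ 0.5742 -0.2016] 0.5 [ 20. 131.] 0.61
side [0.473  0.4304] -4.1 [ 23. 128.] 0.6
side [ 0.6035 -0.2133] -2.8 [40. 69.] 0.58
side [ 0.6129 -0.31  ] 12.0 [29. 42.] 0.48
pose [0.4719 0.4007 0.25  ] 176.16 slide [2.00e-04 1.93e-02 2.41e-01] turn -0.34 q [ 0.01  0.54 -1.12  1.41  0.48  1.49  0.41]
```

>>> step_arm(hand=[0.5, 0.5, 0.5, 0.5, 0.5, 0.5, 0.5, 0.5, 0.5, 0.5], slide=[[0, 0.0215, 0.04], [0, 0.0215, 0.08], [0, 0.0215, 0.12], [0, 0.0215, 0.16], [0, 0.0215, 0.19], [0, 0.0215, 0.215], [0, 0.0215, 0.23], [0, 0.0215, 0.238], [0, 0.0215, 0.242], [0, 0.0215, 0.242]], turn=[0, 0, 0, 0, 0, 0, 0, 0, 0, 0])

```text
time_s: 29.47
tcp_pos: [0.4736, 0.4224, 0.0084]
ee_rot: [0.0, 0.033, 0.999, 0.0]
force: [-0.3, 0.5, 0.0]
width: 0.0426
```

>>> step_arm(hand=[0, 0, 0, 0, 0, 0], slide=[[0, 0, 0], [0, 0, 0], [0, 0, 0], [0, 0, 0], [0, 0, 0], [0, 0, 0]], turn=[0, 0, 0, 0, 0, 0])

```text
time_s: 29.97
tcp_pos: [0.474, 0.4227, 0.0094]
ee_rot: [0.001, 0.033, 0.999, 0.001]
force: [0.1, -1.1, 6.9]
width: 0.0102
```

Run:
```python
from h import *
p,a,o=tool(); print(p.round(4),round(a,2),o["time_s"],o["width"],np.round(o["force"],1),np.round(o["qpos"],2))
cv2.imwrite("pics/w10.png",bot.capture("wrist")[:,:,::-1])
g=np.radians(1.23);u=np.array([np.cos(g),np.sin(g)]);v=np.array([-u[1],u[0]]);G=np.array([.572,-.2293])
t=G+(-.040)*u+.075*v; print(t.round(4)); delta(*t,.065)
```

```text
[0.474  0.4227 0.0094] 176.2 29.9667 0.010228350141874306 [ 0.1 -1.1  6.9] [-0.11  0.78 -0.96  1.6   0.7   1.13  0.26]
[ 0.5304 -0.1552]
pose [0.4739 0.4228 0.0095] 176.2 slide [-0.0946 -0.5729 -0.0555] turn None q [-0.11  0.78 -0.96  1.6   0.7   1.13  0.26]
```

>>> step_arm(hand=[0, 0, 0, 0, 0, 0, 0, 0, 0, 0, 0, 0, 0, 0, 0, 0, 0, 0, 0, 0], slide=[[0, 0, -0.03], [0, 0, -0.07], [0, 0, -0.11], [0, 0, -0.16], [-0.095, -0.573, -0.16], [-0.095, -0.573, -0.16], [-0.095, -0.573, -0.16], [-0.095, -0.573, -0.16], [-0.095, -0.573, -0.16], [-0.095, -0.573, -0.16], [-0.095, -0.573, -0.16], [-0.095, -0.573, -0.16], [-0.095, -0.573, -0.16], [-0.095, -0.573, -0.16], [-0.095, -0.573, -0.16], [-0.095, -0.573, -0.16], [-0.095, -0.573, -0.16], [-0.095, -0.573, -0.16], [-0.095, -0.573, -0.16], [-0.095, -0.573, -0.16]], turn=[0, 0, 0, 0, 0, 7, 14, 21, 28, 35, 42, 49, 56, 63, 70, 77, 84, 91, 98, 105])

```text
time_s: 31.68
tcp_pos: [0.5299, -0.159, 0.168]
ee_rot: [0.0, 0.816, 0.578, -0.0]
force: [0.2, 1.4, -0.3]
width: 0.0098
```

>>> step_arm(hand=[0, 0, 0, 0, 0, 0, 0, 0, 0, 0, 0, 0, 0, 0, 0, 0], slide=[[0, 0, 0], [0, 0, 0], [0, 0, 0], [0, 0, 0], [0, 0, 0], [0, 0, 0], [0, 0, 0], [0, 0, 0.01], [0, 0, 0.03], [0, 0, 0.05], [0, 0, 0.07], [0, 0, 0.09], [0, 0, 0.1], [0, 0, 0.1], [0, 0, 0.1], [0, 0, 0.1]], turn=[7, 14, 21, 28, 35, 42, 49, 56, 63, 70, 70, 70, 70, 70, 70, 70])

```text
time_s: 33.02
tcp_pos: [0.5311, -0.156, 0.0694]
ee_rot: [0.0, 1.0, 0.011, 0.001]
force: [0.0, 0.6, -0.2]
width: 0.0103
```

Run:
```python
from h import *
p,a,o=tool(); print(p.round(4),round(a,2),o["time_s"],o["width"],np.round(o["force"],1))
c=cam("wrist");im=bot.capture("wrist");cv2.imwrite("pics/w11.png",im[:,:,::-1])
g=np.radians(1.23);u=np.array([np.cos(g),np.sin(g)]);v=np.array([-u[1],u[0]]);G=np.array([.572,-.2293])
q=p[:2]-G;print("gauge coords tcp",(q@u).round(4),(q@v).round(4))
for x,y in((0,61),(0,89)): print((x,y),to_px("wrist",[*(G+x/1e3*u+y/1e3*v),.018],c).round(1))
```

```text
[ 0.5311 -0.156   0.0694] 1.22 33.0167 0.010276483480855214 [ 0.   0.6 -0.2]
gauge coords tcp -0.0393 0.0741
(0, 61) [[274.5 158.6]]
(0, 89) [[234.6 158.6]]
```

View pics/w11.png

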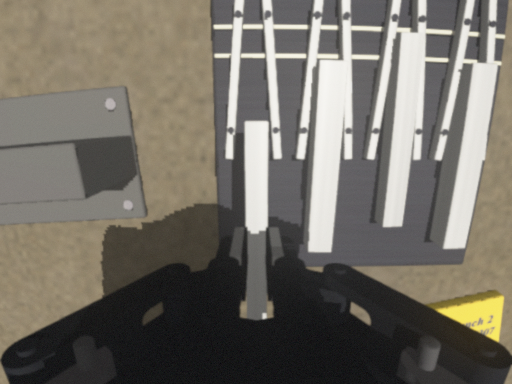

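All three wedged bars are in place and the fourth is centred on the left lane, with rails at about 234 and 274. I'll lower it, release it and push.

>>> step_arm(hand=[0, 0, 0, 0, 0.3, 0.3, 0.3, 0.3, 0.3, 0.2, 0, 0, 0, 0, 0, 0, 0, 0], slide=[[0, 0, 0.02], [0, 0, 0.04], [0, 0, 0.0495], [0, 0, 0.0495], [0, 0, 0.0495], [0, 0, 0.0495], [0, 0, 0.0495], [0, 0, 0.03], [0, 0, 0.015], [-0.04, 0, 0.015], [-0.08, 0, 0.015], [-0.094, 0, 0.015], [-0.094, 0, 0.03], [-0.094, 0, 0.045], [-0.094, 0, 0.052], [-0.094, 0, 0.053], [-0.094, 0, 0.053], [-0.094, 0, 0.053]], turn=[0, 0, 0, 0, 0, 0, 0, 0, 0, 0, 0, 0, 0, 0, 0, 0, 0, 0])

```text
time_s: 34.57
tcp_pos: [0.4368, -0.1578, 0.0156]
ee_rot: [0.0, 1.0, 0.011, 0.0]
force: [0.5, 0.1, 0.3]
width: 0.0
```

>>> step_arm(hand=[0, 0, 0, 0, 0, 0, 0, 0, 0, 0, 0, 0, 0, 0, 0, 0], slide=[[0.006, 0, 0], [0.012, 0, 0], [0.018, 0, 0], [0.024, 0, 0], [0.03, 0, 0], [0.036, 0, 0], [0.042, 0, 0], [0.048, 0, 0], [0.054, 0, 0], [0.06, 0, 0], [0.066, 0, 0], [0.072, 0, 0], [0.078, 0, 0], [0.082, 0, 0], [0.084, 0, 0], [0.084, 0, 0]], turn=[0, 0, 0, 0, 0, 0, 0, 0, 0, 0, 0, 0, 0, 0, 0, 0])

```text
time_s: 35.9
tcp_pos: [0.5207, -0.156, 0.015]
ee_rot: [-0.0, 1.0, 0.011, 0.0]
force: [-0.5, 0.0, 0.8]
width: -0.0002
```

>>> step_arm(hand=[0, 0, 0], slide=[[0.002, 0, 0], [0.004, 0, 0], [0.004, 0, 0]], turn=[0, 0, 0])

```text
time_s: 36.15
tcp_pos: [0.5245, -0.1561, 0.0151]
ee_rot: [0.0, 1.0, 0.011, 0.0]
force: [0.0, -0.8, -0.3]
width: 0.0
```

>>> step_arm(hand=[0, 0, 0], slide=[[0.002, 0, 0], [0.004, 0, 0], [0.004, 0, 0]], turn=[0, 0, 0])

```text
time_s: 36.4
tcp_pos: [0.5281, -0.156, 0.0149]
ee_rot: [0.0, 1.0, 0.01, -0.0]
force: [-1.9, 0.7, 0.8]
width: 0.0002
```

>>> step_arm(hand=[0, 0, 0], slide=[[0.002, 0, 0], [0.003, 0, 0], [0.003, 0, 0]], turn=[0, 0, 0])

```text
time_s: 36.65
tcp_pos: [0.5293, -0.1561, 0.0146]
ee_rot: [0.0, 1.0, 0.01, -0.002]
force: [-9.1, 0.5, 8.6]
width: -0.0001
```

>>> step_arm(hand=[0, 0, 0], slide=[[0.001, 0, 0], [0.002, 0, 0], [0.002, 0, 0]], turn=[0, 0, 0])

```text
time_s: 36.9
tcp_pos: [0.5302, -0.1563, 0.0144]
ee_rot: [0.0, 1.0, 0.01, -0.003]
force: [-14.5, 0.8, 10.0]
width: -0.0001
```

>>> step_arm(hand=[0, 0, 0.3, 0.5, 0.5, 0.5, 0.5, 0.5, 0.5, 0.5, 0.5, 0.5, 0.5], slide=[[-0.02, 0, 0], [-0.025, 0, -0.03], [-0.03, 0, -0.07], [-0.046, 0.0, -0.11], [-0.046, 0.064, -0.15], [-0.046, 0.064, -0.19], [-0.046, 0.064, -0.23], [-0.046, 0.064, -0.26], [-0.046, 0.064, -0.28], [-0.046, 0.064, -0.29], [-0.046, 0.064, -0.29], [-0.046, 0.064, -0.29], [-0.046, 0.064, -0.29]], turn=[0, 0, 0, 0, 0, 0, 0, 0, 0, 0, 0, 0, 0])

```text
time_s: 37.98
tcp_pos: [0.4881, -0.2205, 0.3032]
ee_rot: [-0.0, 1.0, 0.011, -0.001]
force: [0.2, 0.1, -0.9]
width: 0.0426
```

```bash
cat >> h.py <<'E'
g=np.radians(1.23);u=np.array([np.cos(g),np.sin(g)]);v=np.array([-u[1],u[0]]);G=np.array([.572,-.2293])
E
python3 - <<'E'
from h import *
p,a,o=tool(); print(p.round(4),round(a,2),o["time_s"])
c=cam("wrist");im=bot.capture("wrist")
print("cam",(-c[1].T@c[2]).round(3))
for d in bot.silhouettes("wrist","bar_a"):
    r=rect("wrist",d["region"],.02,c)
    w=to_plane("wrist",np.argwhere(d["region"])[:,::-1],.025,c)
    gx=(w-G)@u; print("bar",r[0].round(4),round(r[1],1),np.round(r[2]),"gy",((r[0]-G)@v).round(4),"gx ends",gx.min().round(4),gx.max().round(4),round(d["p"],2))
for d in bot.silhouettes("wrist","gauge")[:1]: r=rect("wrist",d["region"],.01,c);print("gauge",r[0].round(4),round(r[1],2),np.round(r[2]))
for d in bot.silhouettes("wrist","rest")[:1]: r=rect("wrist",d["region"],.006,c);print("rest",r[0].round(4),round(r[1],2),np.round(r[2]))
# rectified top-down of plate z=.01, 3px/mm
X,Y=np.meshgrid(np.arange(600),np.arange(700)); gx=(125-Y/3.2)/1e3; gy=(94-X/3.2)/1e3
P=G+gx[...,None]*u+gy[...,None]*v
q=to_px("wrist",np.c_[P.reshape(-1,2),np.full(P.size//2,.01)],c).astype(np.float32)
out=cv2.remap(im,q[:,0].reshape(X.shape),q[:,1].reshape(X.shape),cv2.INTER_LINEAR)
cv2.imwrite("pics/gauge.png",out[:600,:,::-1]); cv2.imwrite("pics/w12.png",im[:,:,::-1])
E
```

```text
[ 0.4881 -0.2205  0.3032] 1.23 37.9833
cam [ 0.554 -0.22   0.446]
bar [ 0.5691 -0.202 ] 1.1 [ 21. 131.] gy 0.0273 gx ends -0.0673 0.0623 0.95
bar [ 0.5732 -0.3039] 1.4 [ 23. 131.] gy -0.0746 gx ends -0.0656 0.0643 0.9
bar [ 0.6054 -0.1531] 2.6 [ 14. 131.] gy 0.0755 gx ends -0.0303 0.0992 0.9
bar [ 0.5895 -0.2531] 2.6 [ 17. 130.] gy -0.0241 gx ends -0.0478 0.0809 0.76
gauge [ 0.5844 -0.2277] -88.68 [204. 206.]
rest [0.5583 0.0723] -85.41 [102. 278.]
```

View pics/gauge.png

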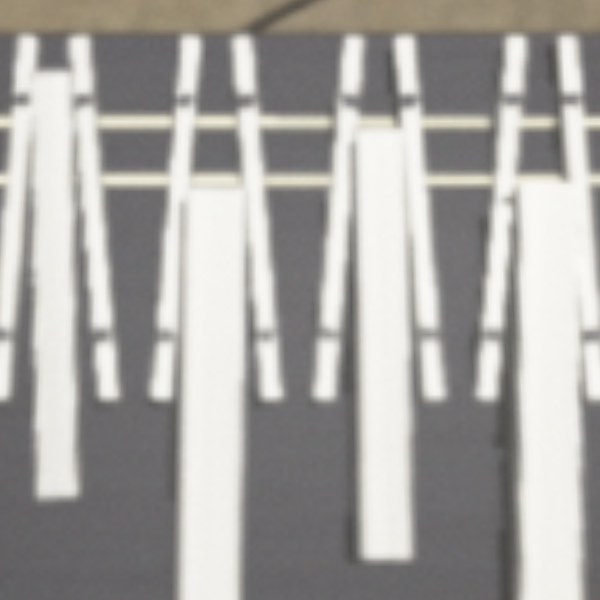

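The reading is clear, left to right in the picture. The lane +75 bar passes both lines (end at about 97 mm), so it is thin. The lane +25 bar stops short of the near line (about 62 mm), so it is thick. The lane −25 bar stops between the lines (about 80 mm), so it is medium. The lane −75 bar stops short of the near line (about 63 mm), so it is thick. Next I'll measure the rest from above.

>>> step_arm(hand=[0.5, 0.5, 0.5, 0.5, 0.5, 0.5, 0.5, 0.5, 0.5, 0.5, 0.5], slide=[[-0.01, -0.29, 0], [-0.01, -0.29, 0], [-0.01, -0.29, 0], [-0.01, -0.29, 0], [-0.01, -0.29, 0], [-0.01, -0.29, 0], [-0.01, -0.29, 0], [-0.01, -0.29, 0], [-0.01, -0.29, 0], [-0.01, -0.29, 0], [-0.01, -0.29, 0]], turn=[-3.5, -3.5, -3.5, -3.5, -3.5, -3.5, -3.5, -3.5, -3.5, -3.5, -3.5])

```text
time_s: 39.1
tcp_pos: [0.4726, 0.0675, 0.3046]
ee_rot: [0.0, 0.999, 0.04, -0.0]
force: [-0.6, -0.6, 0.4]
width: 0.0428
```

Run:
```python
from h import *
p,a,o=tool(); print(p.round(4),round(a,2),o["time_s"])
c=cam("wrist");im=bot.capture("wrist");cv2.imwrite("pics/w13.png",im[:,:,::-1])
print("cam",(-c[1].T@c[2]).round(3))
for d in bot.silhouettes("wrist","rest")[:1]: r=rect("wrist",d["region"],.006,c);print("rest",r[0].round(4),round(r[1],2),np.round(r[2]));C=r[0]
v2=im.copy(); th=np.radians(r[1]+90 if r[1]<0 else r[1]-90); e=np.array([np.cos(th),np.sin(th)]);f=np.array([-e[1],e[0]])
def poly(x0,x1,y0,y1,z,col):
    q=to_px("wrist",[[*(C+x*e+y*f),z] for x,y in((x0,y0),(x1,y0),(x1,y1),(x0,y1))],c)
    cv2.polylines(v2,[np.round(q).astype(int)],True,col,1)
poly(-.05,.05,-.138,.138,.006,(255,0,0))
poly(-.015,.015,.046,.138,.035,(0,255,0));poly(-.015,.015,-.046,.046,.055,(0,255,0));poly(-.015,.015,-.138,-.046,.075,(0,255,0))
cv2.imwrite("pics/rest.png",cv2.resize(v2,None,fx=1.56,fy=1.56)[:,:,::-1])
print(np.degrees(th))
```

```text
[0.4726 0.0675 0.3046] 4.59 39.1
cam [0.538 0.073 0.448]
rest [0.5593 0.065 ] -85.12 [103. 311.]
4.8812404
```

View pics/rest.png

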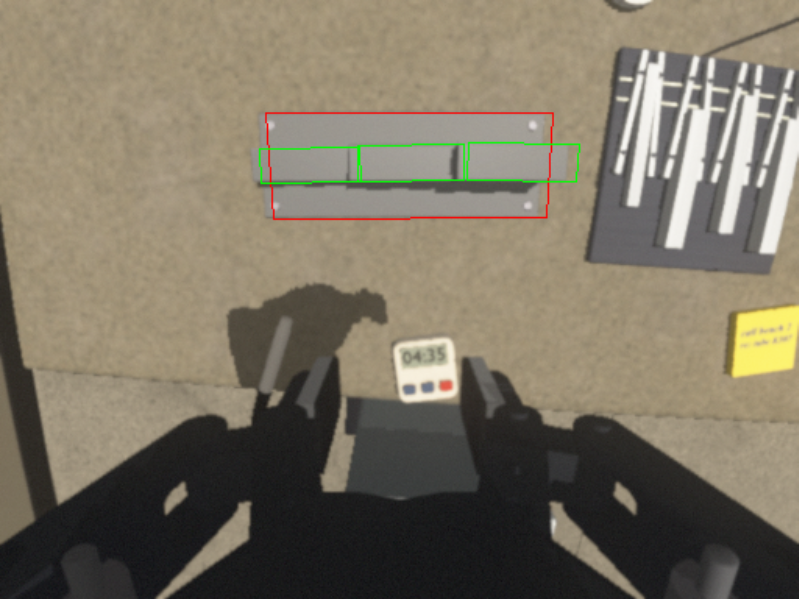

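The outline fit is skewed by the tall step, which leans past the foot; the true rest lies about 8 px further left. I'll fit the full 3D silhouette instead.

```bash
cat > fit.py <<'E'
from h import *
from scipy.optimize import minimize
def boxes(b):
    return [np.array([[x,y,z] for x in b_[:2] for y in b_[2:4] for z in b_[4:]]) for b_ in b]
REST=boxes([(-.05,.05,-.138,.138,0,.006),(-.015,.015,.046,.138,0,.035),(-.015,.015,-.046,.046,0,.055),(-.015,.015,-.138,-.046,0,.075)])
def fit(n,mask,c,x0):
    S=4; big=cv2.resize(mask.astype(np.uint8),None,fx=S,fy=S,interpolation=cv2.INTER_NEAREST)>0
    def cost(s):
        t=np.radians(s[2]);R=np.array([[np.cos(t),-np.sin(t)],[np.sin(t),np.cos(t)]]); m=np.zeros(big.shape,np.uint8)
        for B in REST:
            P=np.c_[B[:,:2]@R.T+np.array(s[:2])/1e3,B[:,2]]; q=(to_px(n,P,c)+.5)*S-.5
            cv2.fillConvexPoly(m,cv2.convexHull(np.round(q).astype(np.int32)),1)
        return 1-(m.astype(bool)&big).sum()/(m.astype(bool)|big).sum()
    best=min((minimize(cost,x0,method="Nelder-Mead",options=dict(initial_simplex=[np.array(x0)+d for d in ((0,0,0),(k,0,0),(0,k,0),(0,0,k/3))])) for k in(6,-6)),key=lambda r:r.fun)
    return best.x,best.fun
E
python3 - <<'E'
from fit import *
for n in("wrist","top","side"):
    bot.capture(n); c=cam(n)
    for d in bot.silhouettes(n,"rest")[:1]: 
        r=fit(n,d["region"],c,[562,72,4.8]); print(n,r[0].round(2),round(r[1],4),round(d["p"],2))
E
```

```text
wrist [558.82  73.7    4.63] 0.0134 0.67
top [562.27  68.4    3.96] 0.6281 0.56
side [558.75  75.63   4.85] 0.0414 0.9
```

The rest fits at (0.5588, 0.0737) with yaw 4.65°; IoU is 0.987 in the wrist view and the side view agrees. Now I'll pick the thin bar by its tail and take it to the lowest step.

>>> step_arm(hand=[0.4, 0.4, 0.4, 0.4, 0.4, 0.4, 0.4, 0.4, 0.4, 0.4, 0.4, 0.4, 0.4, 0.4, 0.4, 0.4], slide=[[0.065, 0.229, 0.2], [0.065, 0.229, 0.2], [0.065, 0.229, 0.2], [0.065, 0.229, 0.2], [0.065, 0.229, 0.2], [0.065, 0.229, 0.2], [0.065, 0.229, 0.2], [0.065, 0.229, 0.2], [0.065, 0.229, 0.2], [0.065, 0.229, 0.2], [0.065, 0.229, 0.23], [0.065, 0.229, 0.255], [0.065, 0.229, 0.275], [0.065, 0.229, 0.285], [0.065, 0.229, 0.288], [0.065, 0.229, 0.288]], turn=[2, 2, 2, 2, 2, 2, 2, 2, 2, 2, 2, 2, 2, 2, 2, 2])

```text
time_s: 40.83
tcp_pos: [0.5565, -0.1531, 0.0177]
ee_rot: [-0.0, 1.0, 0.024, 0.0]
force: [-0.8, 0.6, 0.8]
width: 0.0343
```

>>> step_arm(hand=[0, 0, 0, 0, 0, 0], slide=[[0, 0, 0], [0, 0, 0], [0, 0, 0], [0, 0, 0], [0, 0, 0], [0, 0, 0]], turn=[0, 0, 0, 0, 0, 0], grip_force=60)

```text
time_s: 41.33
tcp_pos: [0.5572, -0.154, 0.0188]
ee_rot: [0.0, 1.0, 0.024, 0.001]
force: [-0.4, 1.1, 7.1]
width: 0.0089
```

Run:
```python
from h import *
p,a,o=tool(); print(p.round(4),round(a,2),o["time_s"],o["width"],np.round(o["force"],1))
q=p[:2]-G;print("gauge tcp",(q@u).round(4),(q@v).round(4))
```

```text
[ 0.5572 -0.154   0.0188] 2.7 41.3333 0.008935513953102495 [-0.4  1.1  7.1]
gauge tcp -0.0132 0.0756
```

>>> step_arm(hand=[0, 0, 0, 0, 0, 0, 0, 0, 0, 0, 0], slide=[[-0.005, 0, 0], [-0.012, 0, 0], [-0.024, 0, 0], [-0.03, 0, -0.01], [-0.03, 0, -0.04], [-0.03, 0, -0.08], [-0.03, 0, -0.11], [-0.03, 0, -0.13], [-0.03, 0, -0.13], [-0.03, 0, -0.13], [-0.03, 0, -0.13]], turn=[0, 0, 0, 0, 0, 0, 0, 0, 0, 0, 0])

```text
time_s: 42.25
tcp_pos: [0.525, -0.1554, 0.146]
ee_rot: [-0.0, 1.0, 0.024, -0.001]
force: [-0.3, -0.1, -1.3]
width: 0.0093
```

```bash
cat >> h.py <<'E'
R0=np.array([.5588,.0737]);ry=4.65;e=np.array([np.cos(np.radians(ry)),np.sin(np.radians(ry))]);f=np.array([-e[1],e[0]])
def held(h,top):
    """nose of the held bar ahead of the tcp; top = bar top above tcp z"""
    p,a,o=tool();c=cam("wrist");bot.capture("wrist");r=np.radians(a);best=None
    for d in bot.silhouettes("wrist","bar_a"):
        w=to_plane("wrist",np.argwhere(d["region"])[:,::-1],p[2]+top,c)-p[:2]
        k=w@[np.cos(r),np.sin(r)]; s=w@[-np.sin(r),np.cos(r)]
        if abs(np.median(s))<.02 and abs(k.max())<.16:
            n=k>k.max()-.04; pf=np.polyfit(k[n],s[n],1)
            print("held: nose",k.max().round(4),"lat",np.median(s).round(4),"slope deg",np.degrees(pf[0]).round(1),"vis",(k.max()-k.min()).round(3),"p",round(d["p"],2),"width",(np.ptp(s[n])).round(4))
E
python3 - <<'E'
from h import *
p,a,o=tool(); print(p.round(4),round(a,2),o["time_s"],o["width"],np.round(o["force"],1))
held(.012,.003)
im=bot.capture("wrist");cv2.imwrite("pics/w14.png",im[:,:,::-1])
delta(*(R0-.047*e+.092*f),.17,ry)
E
```

```text
[ 0.525  -0.1554  0.146 ] 2.69 42.25 0.009345982729069998 [-0.3 -0.1 -1.3]
held: nose 0.1119 lat -0.0007 slope deg -0.1 vis 0.128 p 0.62 width 0.0116
pose [ 0.5252 -0.1552  0.1456] 2.71 slide [-0.0056 -0.3174 -0.0244] turn -1.94 q [ 0.74  0.29 -0.62  1.75  0.18  1.16 -1.46]
```

View pics/w14.png

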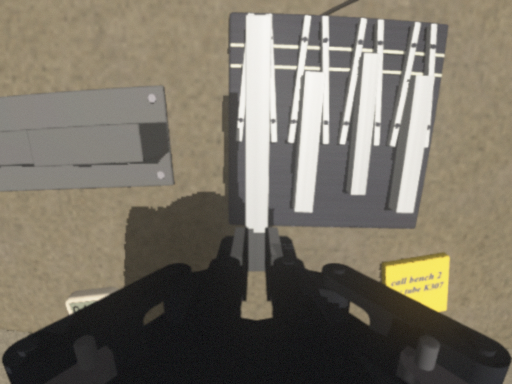

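Held straight with the nose 112 mm ahead of the TCP, so the bar's middle is 47 mm ahead, as expected. I'll carry it to the lowest step.

>>> step_arm(hand=[0, 0, 0, 0, 0, 0, 0, 0, 0, 0, 0, 0, 0, 0, 0, 0, 0, 0], slide=[[-0.0055, -0.3175, -0.025], [-0.0055, -0.3175, -0.025], [-0.0055, -0.3175, -0.025], [-0.0055, -0.3175, -0.025], [-0.0055, -0.3175, -0.025], [-0.0055, -0.3175, -0.025], [-0.0055, -0.3175, -0.025], [-0.0055, -0.3175, -0.025], [-0.0055, -0.3175, -0.025], [-0.0055, -0.3175, 0.0], [-0.0055, -0.3175, 0.03], [-0.0055, -0.3175, 0.055], [-0.0055, -0.3175, 0.07], [-0.0055, -0.3175, 0.075], [-0.0055, -0.3175, 0.075], [-0.0055, -0.3175, 0.075], [-0.0055, -0.3175, 0.075], [-0.0055, -0.3175, 0.075]], turn=[-1.9, -1.9, -1.9, -1.9, -1.9, -1.9, -1.9, -1.9, -1.9, -1.9, -1.9, -1.9, -1.9, -1.9, -1.9, -1.9, -1.9, -1.9])

```text
time_s: 43.9
tcp_pos: [0.5063, 0.1617, 0.0731]
ee_rot: [-0.0, 0.999, 0.04, 0.001]
force: [0.2, -0.3, 0.3]
width: 0.0089
```

Run:
```python
from fit import *
p,a,o=tool(); print(p.round(4),round(a,2),o["time_s"],o["width"],np.round(o["force"],1))
held(.012,.003)
q=p[:2]-R0;print("rest tcp",(q@e).round(4),(q@f).round(4))
for n in("wrist","side"):
    c=cam(n)
    if n=="side": bot.capture(n)
    for d in bot.silhouettes(n,"rest")[:1]:
        r=fit(n,d["region"],c,[559,73,4.7]); print(n,r[0].round(2),round(r[1],4))
cv2.imwrite("pics/w15.png",bot.capture("wrist")[:,:,::-1])
delta(*(R0-.047*e+.092*f),.0445,ry)
```

```text
[0.5063 0.1617 0.0731] 4.6 43.9 0.008945178939276325 [ 0.2 -0.3  0.3]
held: nose 0.1124 lat -0.0006 slope deg 0.8 vis 0.129 p 0.85 width 0.0124
rest tcp -0.0452 0.092
wrist [559.82  72.59   4.84] 0.0974
side [559.21  75.23   5.24] 0.2293
pose [0.5057 0.1615 0.0722] 4.6 slide [-0.0012 -0.0002  0.0277] turn -0.05 q [ 0.27  0.39 -0.78  1.85  0.31  1.03 -2.12]
```

View pics/w15.png

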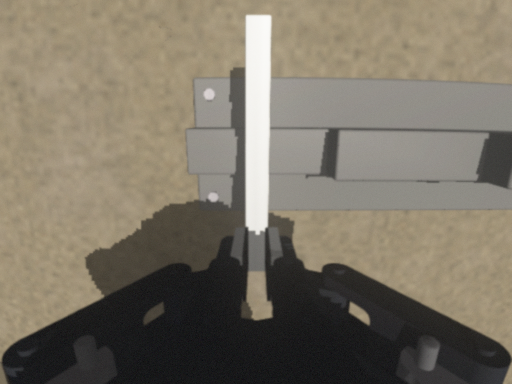

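The bar is over the lowest step, which spans columns 187–333 with wall edges at rows 128 and 173. It is nearly square to the wall and laterally centred. I'll compute the wall's centre from those edges.

Run:
```python
from h import *
p,a,o=tool();c=cam("wrist")
for z,pts in((.035,[(195,128),(195,173),(320,129),(320,175)]),(.055,[(345,130),(345,180),(480,131),(480,181)])):
    w=to_plane("wrist",pts,z,c); print(z,[(round(float((x-p[:2])@e),4),round(float((x-p[:2])@f),4)) for x in w])
```

```text
0.035 [(0.0608, 0.0386), (0.0317, 0.0402), (0.0602, -0.0408), (0.0304, -0.0425)]
0.055 [(0.0603, -0.0506), (0.0313, -0.0529), (0.0612, -0.132), (0.0311, -0.1381)]
```

>>> step_arm(hand=[0, 0, 0, 0, 0, 0], slide=[[-0.001, 0, 0.01], [-0.001, 0, 0.018], [-0.001, 0, 0.024], [-0.001, 0, 0.027], [-0.001, 0, 0.028], [-0.001, 0, 0.028]], turn=[0, 0, 0, 0, 0, 0])

```text
time_s: 44.7
tcp_pos: [0.5043, 0.1615, 0.0437]
ee_rot: [0.0, 0.999, 0.04, -0.0]
force: [-1.1, -0.2, 1.9]
width: 0.0094
```

>>> step_arm(hand=[0.15, 0.2, 0.25, 0.3, 0.3, 0.3, 0.3, 0.3, 0.3, 0.3, 0.3, 0.3], slide=[[0, 0, 0], [0, 0, 0], [0, 0, 0], [0, 0, 0], [0, 0, 0], [0, 0, -0.01], [0, 0, -0.03], [0, 0, -0.06], [-0.02, 0, -0.1], [-0.03, 0, -0.14], [-0.03, 0, -0.16], [-0.03, 0, -0.16]], turn=[0, 0, 0, 0, 0, 0, 0, 0, 0, 0, 0, 0])

```text
time_s: 45.7
tcp_pos: [0.4764, 0.1603, 0.21]
ee_rot: [-0.0, 0.999, 0.041, 0.004]
force: [0.8, -0.6, 0.3]
width: 0.0256
```

```bash
cat >> h.py <<'E'
def onrest(n,zs):
    bot.capture(n);c=cam(n);print("t",bot.get_obs()["time_s"])
    for d in bot.silhouettes(n,"bar_a"):
        best=[]
        for z in zs:
            r=rect(n,d["region"],z,c);q=r[0]-R0;qg=r[0]-G
            if abs(q@f)<.16 and abs(q@e)<.1: print(n,"z",z,"rest e,f",(q@e).round(4),(q@f).round(4),"yaw-rest",round(r[1]-ry,1),np.round(r[2]),round(d["p"],2))
            elif z==zs[0]: print(n,"other gauge",(qg@u).round(4),(qg@v).round(4),"yaw",round(r[1],1),r[0].round(4),np.round(r[2]))
E
python3 - <<'E'
from h import *
p,a,o=tool();print(p.round(4),o["width"])
onrest("wrist",[.047,.012]);onrest("side",[.041])
delta(.55,-.25,.11,2.5)
E
```

```text
[0.4764 0.1603 0.21  ] 0.025584904280294554
t 45.75
wrist z 0.047 rest e,f -0.0003 0.0899 yaw-rest -0.2 [ 13. 128.] 0.85
wrist z 0.012 rest e,f 0.001 0.0896 yaw-rest -0.2 [ 15. 142.] 0.85
t 45.85
side other gauge -0.0037 0.0632 yaw 0.2 [ 0.5669 -0.1662] [ 44. 128.]
side other gauge 0.0145 0.0151 yaw 1.1 [ 0.5862 -0.2139] [ 36. 119.]
side z 0.041 rest e,f 0.002 0.0943 yaw-rest 0.9 [ 27. 128.] 0.63
side other gauge 0.0018 -0.0339 yaw 6.1 [ 0.5745 -0.2631] [ 38. 106.]
pose [0.4743 0.1588 0.2035] 4.61 slide [0.0426 0.4135 0.0935] turn 2.11 q [ 0.38  0.16 -0.85  1.79  0.12  1.26 -2.  ]
```

The thin bar is on the lowest step: offset 0 mm along the bar, −2 mm sideways, 0.2° off square, and its apparent length is consistent with level. The medium bar is next.

>>> step_arm(hand=[0.36, 0.36, 0.36, 0.36, 0.36, 0.36, 0.36, 0.36, 0.36, 0.36, 0.36, 0.36, 0.36, 0.36, 0.36, 0.36, 0.36, 0.36, 0.36, 0.36], slide=[[0.039, 0.418, 0.0], [0.039, 0.418, 0.0], [0.039, 0.418, 0.0], [0.039, 0.418, 0.0], [0.039, 0.418, 0.0], [0.039, 0.418, 0.0], [0.039, 0.418, 0.0], [0.039, 0.418, 0.0], [0.039, 0.418, 0.0], [0.039, 0.418, 0.0], [0.039, 0.418, 0.03], [0.039, 0.418, 0.06], [0.039, 0.418, 0.09], [0.039, 0.418, 0.12], [0.039, 0.418, 0.15], [0.039, 0.418, 0.17], [0.039, 0.418, 0.18], [0.039, 0.418, 0.185], [0.039, 0.418, 0.185], [0.039, 0.418, 0.185]], turn=[2.1, 2.1, 2.1, 2.1, 2.1, 2.1, 2.1, 2.1, 2.1, 2.1, 2.1, 2.1, 2.1, 2.1, 2.1, 2.1, 2.1, 2.1, 2.1, 2.1])

```text
time_s: 47.57
tcp_pos: [0.5478, -0.2545, 0.0198]
ee_rot: [0.0, 1.0, 0.022, 0.0]
force: [-0.3, -0.2, 0.4]
width: 0.0309
```

>>> step_arm(hand=[0, 0, 0, 0, 0, 0], slide=[[0, 0, 0], [0, 0, 0], [0, 0, 0], [0, 0, 0], [0, 0, 0], [0, 0, 0]], turn=[0, 0, 0, 0, 0, 0])

```text
time_s: 48.07
tcp_pos: [0.5481, -0.2549, 0.0206]
ee_rot: [0.001, 1.0, 0.022, 0.001]
force: [-1.0, 1.4, 7.4]
width: 0.0125
```

>>> step_arm(hand=[0, 0, 0, 0, 0, 0, 0, 0, 0, 0, 0], slide=[[-0.005, 0, 0], [-0.012, 0, 0], [-0.024, 0, 0], [-0.03, 0, -0.01], [-0.03, 0, -0.04], [-0.03, 0, -0.08], [-0.03, 0, -0.11], [-0.03, 0, -0.14], [-0.03, 0, -0.15], [-0.03, 0, -0.15], [-0.03, 0, -0.15]], turn=[0, 0, 0, 0, 0, 0, 0, 0, 0, 0, 0])

```text
time_s: 48.98
tcp_pos: [0.5164, -0.2559, 0.1686]
ee_rot: [0.0, 1.0, 0.022, -0.0]
force: [-0.8, 0.7, -1.4]
width: 0.0123
```

Run:
```python
from h import *
p,a,o=tool(); print(p.round(4),round(a,2),o["time_s"],o["width"],np.round(o["force"],1))
held(.015,.006)
delta(*(R0-.042*e),.18,ry)
```

```text
[ 0.5164 -0.2559  0.1686] 2.49 48.9833 0.012276368228241338 [-0.8  0.7 -1.4]
held: nose 0.1056 lat -0.0006 slope deg 0.6 vis 0.129 p 0.71 width 0.0154
pose [ 0.5159 -0.2556  0.1671] 2.5 slide [ 0.0152 -0.3255 -0.0129] turn -2.15 q [ 0.84  0.32 -0.56  1.65  0.18  1.22 -1.28]
```

>>> step_arm(hand=[0, 0, 0, 0, 0, 0, 0, 0, 0, 0, 0, 0, 0, 0, 0, 0, 0, 0], slide=[[0.0165, -0.3255, -0.01], [0.0165, -0.3255, -0.01], [0.0165, -0.3255, -0.01], [0.0165, -0.3255, -0.01], [0.0165, -0.3255, -0.01], [0.0165, -0.3255, -0.01], [0.0165, -0.3255, -0.01], [0.0165, -0.3255, -0.01], [0.0165, -0.3255, -0.01], [0.0165, -0.3255, 0.01], [0.0165, -0.3255, 0.04], [0.0165, -0.3255, 0.06], [0.0165, -0.3255, 0.075], [0.0165, -0.3255, 0.08], [0.0165, -0.3255, 0.08], [0.0165, -0.3255, 0.08], [0.0165, -0.3255, 0.08], [0.0165, -0.3255, 0.08]], turn=[-2.1, -2.1, -2.1, -2.1, -2.1, -2.1, -2.1, -2.1, -2.1, -2.1, -2.1, -2.1, -2.1, -2.1, -2.1, -2.1, -2.1, -2.1])

```text
time_s: 50.58
tcp_pos: [0.52, 0.0702, 0.0899]
ee_rot: [0.0, 0.999, 0.04, 0.001]
force: [0.6, -0.1, -1.0]
width: 0.0124
```

Run:
```python
from h import *
p,a,o=tool(); print(p.round(4),round(a,2),o["time_s"],o["width"],np.round(o["force"],1))
held(.015,.006)
cv2.imwrite("pics/w16.png",bot.capture("wrist")[:,:,::-1])
delta(*(R0-.0406*e),.066,ry)
```

```text
[0.52   0.0702 0.0899] 4.61 50.5833 0.012444376136971276 [ 0.6 -0.1 -1. ]
held: nose 0.1052 lat -0.0006 slope deg 0.3 vis 0.128 p 0.76 width 0.0148
pose [0.5198 0.0701 0.0896] 4.6 slide [-0.0014 -0.0005  0.0236] turn -0.05 q [ 0.43  0.33 -0.74  1.86  0.26  1.05 -1.91]
```

>>> step_arm(hand=[0, 0, 0, 0, 0, 0], slide=[[-0.001, 0, 0.008], [-0.001, 0, 0.016], [-0.001, 0, 0.021], [-0.001, 0, 0.0235], [-0.001, 0, 0.024], [-0.001, 0, 0.024]], turn=[0, 0, 0, 0, 0, 0])

```text
time_s: 51.23
tcp_pos: [0.5177, 0.07, 0.0648]
ee_rot: [0.0, 0.999, 0.04, -0.001]
force: [-5.1, -1.0, 8.3]
width: 0.0126
```

>>> step_arm(hand=[0.18, 0.22, 0.28, 0.33, 0.33, 0.33, 0.33, 0.33, 0.33, 0.33, 0.33, 0.33], slide=[[0, 0, 0], [0, 0, 0], [0, 0, 0], [0, 0, 0], [0, 0, 0], [0, 0, -0.01], [0, 0, -0.03], [0, 0, -0.06], [-0.02, 0, -0.1], [-0.03, 0, -0.13], [-0.03, 0, -0.14], [-0.03, 0, -0.14]], turn=[0, 0, 0, 0, 0, 0, 0, 0, 0, 0, 0, 0])

```text
time_s: 52.23
tcp_pos: [0.4899, 0.0679, 0.2088]
ee_rot: [0.001, 0.999, 0.04, 0.003]
force: [0.5, -1.2, -0.9]
width: 0.028
```

Run:
```python
from h import *
p,a,o=tool();print(p.round(4),o["width"])
onrest("wrist",[.070,.047])
delta(.55,-.2,.018,1.2)
```

```text
[0.4899 0.0679 0.2088] 0.02804192875915372
t 52.2833
wrist z 0.07 rest e,f -0.0013 -0.0013 yaw-rest -0.3 [ 15. 129.] 0.79
wrist z 0.047 rest e,f -0.001 -0.0014 yaw-rest -0.3 [ 16. 140.] 0.79
wrist z 0.07 rest e,f -0.0008 0.0821 yaw-rest -0.5 [ 14. 119.] 0.76
wrist z 0.047 rest e,f -0.0005 0.0889 yaw-rest -0.5 [ 15. 129.] 0.76
wrist other gauge -0.0037 0.07 yaw -0.3 [ 0.5668 -0.1594] [ 28. 112.]
pose [0.4886 0.0674 0.2051] 4.59 slide [0.0398 0.2714 0.1871] turn 3.39 q [ 0.52  0.12 -0.79  1.8   0.09  1.25 -1.79]
```

>>> step_arm(hand=[0.45, 0.45, 0.45, 0.45, 0.45, 0.45, 0.45, 0.45, 0.45, 0.45, 0.45, 0.45, 0.45, 0.45, 0.45, 0.45], slide=[[0.02, 0.274, 0.0], [0.02, 0.274, 0.0], [0.02, 0.274, 0.0], [0.02, 0.274, 0.0], [0.02, 0.274, 0.0], [0.02, 0.274, 0.0], [0.02, 0.274, 0.03], [0.02, 0.274, 0.06], [0.02, 0.274, 0.09], [0.02, 0.274, 0.12], [0.02, 0.274, 0.15], [0.02, 0.274, 0.17], [0.02, 0.274, 0.182], [0.02, 0.274, 0.187], [0.02, 0.274, 0.187], [0.02, 0.274, 0.187]], turn=[3.4, 3.4, 3.4, 3.4, 3.4, 3.4, 3.4, 3.4, 3.4, 3.4, 3.4, 3.4, 3.4, 3.4, 3.4, 3.4])

```text
time_s: 53.67
tcp_pos: [0.531, -0.2039, 0.0185]
ee_rot: [0.0, 1.0, 0.011, 0.0]
force: [0.5, 0.6, 0.6]
width: 0.0384
```

>>> step_arm(hand=[0, 0, 0, 0, 0, 0], slide=[[0, 0, 0], [0, 0, 0], [0, 0, 0], [0, 0, 0], [0, 0, 0], [0, 0, 0]], turn=[0, 0, 0, 0, 0, 0])

```text
time_s: 54.17
tcp_pos: [0.5313, -0.2042, 0.0195]
ee_rot: [0.001, 1.0, 0.011, 0.001]
force: [-0.8, 1.3, 5.8]
width: 0.0161
```

>>> step_arm(hand=[0, 0, 0, 0, 0, 0, 0, 0, 0, 0, 0, 0], slide=[[-0.005, 0, 0], [-0.012, 0, 0], [-0.024, 0, 0], [-0.03, 0, -0.01], [-0.03, 0, -0.04], [-0.03, 0, -0.08], [-0.03, 0, -0.11], [-0.03, 0, -0.14], [-0.03, 0, -0.16], [-0.03, 0, -0.16], [-0.03, 0, -0.16], [-0.03, 0, -0.16]], turn=[0, 0, 0, 0, 0, 0, 0, 0, 0, 0, 0, 0])

```text
time_s: 55.17
tcp_pos: [0.4994, -0.2045, 0.1769]
ee_rot: [-0.0, 1.0, 0.01, -0.001]
force: [-0.9, 0.2, -1.2]
width: 0.0158
```

Run:
```python
from h import *
p,a,o=tool(); print(p.round(4),round(a,2),o["time_s"],o["width"],np.round(o["force"],1))
held(.018,.009)
delta(*(R0-.040*e-.069*f),.18,ry)
```

```text
[ 0.4994 -0.2045  0.1769] 1.19 55.1667 0.01583197133963744 [-0.9  0.2 -1.2]
held: nose 0.1026 lat -0.0002 slope deg 0.7 vis 0.129 p 0.66 width 0.0179
pose [ 0.4994 -0.2044  0.1765] 1.2 slide [ 0.0294 -0.2055 -0.0035] turn -3.45 q [ 0.82  0.24 -0.59  1.73  0.14  1.22 -1.35]
```

>>> step_arm(hand=[0, 0, 0, 0, 0, 0, 0, 0, 0, 0, 0, 0, 0, 0, 0, 0], slide=[[0.032, -0.2055, -0.01], [0.032, -0.2055, -0.01], [0.032, -0.2055, -0.01], [0.032, -0.2055, -0.01], [0.032, -0.2055, -0.01], [0.032, -0.2055, -0.01], [0.032, -0.2055, -0.01], [0.032, -0.2055, 0.01], [0.032, -0.2055, 0.03], [0.032, -0.2055, 0.05], [0.032, -0.2055, 0.06], [0.032, -0.2055, 0.066], [0.032, -0.2055, 0.066], [0.032, -0.2055, 0.066], [0.032, -0.2055, 0.066], [0.032, -0.2055, 0.066]], turn=[-3.4, -3.4, -3.4, -3.4, -3.4, -3.4, -3.4, -3.4, -3.4, -3.4, -3.4, -3.4, -3.4, -3.4, -3.4, -3.4])

```text
time_s: 56.6
tcp_pos: [0.5288, 0.0015, 0.113]
ee_rot: [0.0, 0.999, 0.04, 0.001]
force: [0.4, 0.7, -0.5]
width: 0.0162
```

Run:
```python
from h import *
p,a,o=tool(); print(p.round(4),round(a,2),o["time_s"],o["width"],np.round(o["force"],1))
held(.018,.009)
delta(*(R0-.0376*e-.069*f),.0845,ry)
```

```text
[0.5288 0.0015 0.113 ] 4.6 56.6 0.016223487253364904 [ 0.4  0.7 -0.5]
held: nose 0.1027 lat -0.0001 slope deg 0.5 vis 0.129 p 0.77 width 0.0181
pose [0.5286 0.0016 0.1127] 4.61 slide [-0.0016 -0.0004  0.0282] turn -0.04 q [ 0.54  0.3  -0.72  1.83  0.22  1.09 -1.75]
```

>>> step_arm(hand=[0, 0, 0, 0, 0, 0], slide=[[-0.0015, 0, 0.01], [-0.0015, 0, 0.019], [-0.0015, 0, 0.025], [-0.0015, 0, 0.0275], [-0.0015, 0, 0.028], [-0.0015, 0, 0.028]], turn=[0, 0, 0, 0, 0, 0])

```text
time_s: 57.2
tcp_pos: [0.5259, 0.0014, 0.0841]
ee_rot: [0.0, 0.999, 0.04, -0.001]
force: [-6.2, -0.8, 11.3]
width: 0.0155
```

>>> step_arm(hand=[0.22, 0.26, 0.32, 0.36, 0.36, 0.36, 0.36, 0.36, 0.36, 0.36, 0.36, 0.36], slide=[[0, 0, 0], [0, 0, 0], [0, 0, 0], [0, 0, 0], [0, 0, 0], [0, 0, -0.01], [0, 0, -0.03], [0, 0, -0.06], [-0.02, 0, -0.1], [-0.03, 0, -0.13], [-0.03, 0, -0.14], [-0.03, 0, -0.14]], turn=[0, 0, 0, 0, 0, 0, 0, 0, 0, 0, 0, 0])

```text
time_s: 58.2
tcp_pos: [0.4981, -0.0009, 0.2278]
ee_rot: [0.001, 0.999, 0.04, 0.003]
force: [-0.5, 0.3, -0.7]
width: 0.0304
```

Run:
```python
from h import *
p,a,o=tool();print(p.round(4),o["width"])
onrest("wrist",[.092,.070,.047])
delta(.5294,-.3057,.018,1.3)
```

```text
[ 0.4981 -0.0009  0.2278] 0.030397671157962644
t 58.25
wrist other gauge -0.002 -0.0086 yaw 1.9 [ 0.5702 -0.2379] [ 27. 105.]
wrist z 0.092 rest e,f -0.0009 -0.0075 yaw-rest -0.3 [ 17. 119.] 0.75
wrist z 0.07 rest e,f -0.0009 -0.0026 yaw-rest -0.3 [ 18. 129.] 0.75
wrist z 0.047 rest e,f -0.0008 0.0026 yaw-rest -0.3 [ 19. 138.] 0.75
wrist z 0.092 rest e,f -0.0012 -0.0696 yaw-rest -0.2 [ 19. 129.] 0.68
wrist z 0.07 rest e,f -0.0012 -0.0696 yaw-rest -0.2 [ 20. 139.] 0.68
wrist z 0.047 rest e,f -0.0011 -0.0696 yaw-rest -0.2 [ 22. 150.] 0.68
wrist z 0.092 rest e,f -0.0009 0.0654 yaw-rest -0.5 [ 16. 110.] 0.67
wrist z 0.07 rest e,f -0.0009 0.0761 yaw-rest -0.5 [ 17. 119.] 0.67
wrist z 0.047 rest e,f -0.0008 0.0873 yaw-rest -0.5 [ 18. 128.] 0.67
pose [ 0.4968 -0.0011  0.224 ] 4.6 slide [0.0081 0.3063 0.206 ] turn 3.3 q [ 0.62  0.11 -0.75  1.77  0.08  1.29 -1.64]
```

>>> step_arm(hand=[0.45, 0.45, 0.45, 0.45, 0.45, 0.45, 0.45, 0.45, 0.45, 0.45, 0.45, 0.45, 0.45, 0.45, 0.45, 0.45, 0.45, 0.45], slide=[[0.008, 0.306, 0.0], [0.008, 0.306, 0.0], [0.008, 0.306, 0.0], [0.008, 0.306, 0.0], [0.008, 0.306, 0.0], [0.008, 0.306, 0.0], [0.008, 0.306, 0.0], [0.008, 0.306, 0.03], [0.008, 0.306, 0.06], [0.008, 0.306, 0.09], [0.008, 0.306, 0.12], [0.008, 0.306, 0.15], [0.008, 0.306, 0.175], [0.008, 0.306, 0.193], [0.008, 0.306, 0.203], [0.008, 0.306, 0.206], [0.008, 0.306, 0.206], [0.008, 0.306, 0.206]], turn=[3.2, 3.2, 3.2, 3.2, 3.2, 3.2, 3.2, 3.2, 3.2, 3.2, 3.2, 3.2, 3.2, 3.2, 3.2, 3.2, 3.2, 3.2])

```text
time_s: 59.8
tcp_pos: [0.5299, -0.3054, 0.0186]
ee_rot: [0.0, 1.0, 0.012, 0.0]
force: [-0.0, 0.2, 1.1]
width: 0.0383
```

>>> step_arm(hand=[0, 0, 0, 0, 0, 0], slide=[[0, 0, 0], [0, 0, 0], [0, 0, 0], [0, 0, 0], [0, 0, 0], [0, 0, 0]], turn=[0, 0, 0, 0, 0, 0])

```text
time_s: 60.3
tcp_pos: [0.53, -0.3056, 0.0195]
ee_rot: [0.001, 1.0, 0.012, 0.001]
force: [-2.1, 0.5, 5.8]
width: 0.0161
```

>>> step_arm(hand=[0, 0, 0, 0, 0, 0, 0, 0, 0, 0, 0, 0], slide=[[-0.005, 0, 0], [-0.012, 0, 0], [-0.024, 0, 0], [-0.03, 0, -0.01], [-0.03, 0, -0.04], [-0.03, 0, -0.08], [-0.03, 0, -0.11], [-0.03, 0, -0.14], [-0.03, 0, -0.16], [-0.03, 0, -0.16], [-0.03, 0, -0.16], [-0.03, 0, -0.16]], turn=[0, 0, 0, 0, 0, 0, 0, 0, 0, 0, 0, 0])

```text
time_s: 61.3
tcp_pos: [0.4982, -0.306, 0.1772]
ee_rot: [-0.0, 1.0, 0.012, -0.001]
force: [0.3, 0.5, -1.1]
width: 0.0161
```

Run:
```python
from h import *
p,a,o=tool(); print(p.round(4),round(a,2),o["time_s"],o["width"],np.round(o["force"],1))
held(.018,.009)
delta(*(R0-.040*e-.115*f),.18,ry)
```

```text
[ 0.4982 -0.306   0.1772] 1.39 61.3 0.016111847375524086 [ 0.3  0.5 -1.1]
held: nose 0.1079 lat -0.0001 slope deg 0.6 vis 0.129 p 0.82 width 0.0181
pose [ 0.4983 -0.3058  0.1766] 1.4 slide [ 0.0363 -0.2608 -0.0034] turn -3.25 q [ 0.91  0.33 -0.54  1.62  0.18  1.24 -1.2 ]
```

>>> step_arm(hand=[0, 0, 0, 0, 0, 0, 0, 0, 0, 0, 0, 0, 0, 0, 0, 0, 0], slide=[[0.0335, -0.261, -0.01], [0.0335, -0.261, -0.01], [0.0335, -0.261, -0.01], [0.0335, -0.261, -0.01], [0.0335, -0.261, -0.01], [0.0335, -0.261, -0.01], [0.0335, -0.261, -0.01], [0.0335, -0.261, -0.01], [0.0335, -0.261, 0.01], [0.0335, -0.261, 0.03], [0.0335, -0.261, 0.05], [0.0335, -0.261, 0.06], [0.0335, -0.261, 0.066], [0.0335, -0.261, 0.066], [0.0335, -0.261, 0.066], [0.0335, -0.261, 0.066], [0.0335, -0.261, 0.066]], turn=[-3.2, -3.2, -3.2, -3.2, -3.2, -3.2, -3.2, -3.2, -3.2, -3.2, -3.2, -3.2, -3.2, -3.2, -3.2, -3.2, -3.2])

```text
time_s: 62.82
tcp_pos: [0.527, -0.0444, 0.113]
ee_rot: [0.0, 0.999, 0.04, 0.001]
force: [-0.9, 0.1, -1.6]
width: 0.0162
```

Run:
```python
from h import *
p,a,o=tool(); print(p.round(4),round(a,2),o["time_s"],o["width"],np.round(o["force"],1))
held(.018,.009)
delta(*(R0-.0429*e-.115*f),.0845,ry)
onrest("wrist",[.092])
```

```text
[ 0.527  -0.0444  0.113 ] 4.6 62.8167 0.016231858136623572 [-0.9  0.1 -1.6]
held: nose 0.1084 lat -0.0001 slope deg 0.6 vis 0.129 p 0.76 width 0.0187
pose [ 0.5268 -0.0444  0.1127] 4.61 slide [-0.0014 -0.0001  0.0282] turn -0.04 q [ 0.61  0.3  -0.69  1.83  0.22  1.09 -1.66]
t 62.9667
wrist z 0.092 rest e,f -0.0029 -0.1152 yaw-rest 0.6 [ 22. 158.] 0.92
wrist z 0.092 rest e,f 0.0027 -0.0177 yaw-rest -0.4 [ 20. 114.] 0.83
wrist z 0.092 rest e,f -0.0005 -0.0709 yaw-rest 0.3 [ 23. 131.] 0.74
wrist z 0.092 rest e,f 0.0037 0.0427 yaw-rest -1.4 [ 18. 100.] 0.66
```

>>> step_arm(hand=[0, 0, 0, 0, 0, 0], slide=[[-0.001, 0, 0.01], [-0.001, 0, 0.019], [-0.001, 0, 0.025], [-0.001, 0, 0.0275], [-0.001, 0, 0.028], [-0.001, 0, 0.028]], turn=[0, 0, 0, 0, 0, 0])

```text
time_s: 63.52
tcp_pos: [0.5247, -0.0444, 0.0839]
ee_rot: [0.0, 0.999, 0.04, -0.001]
force: [-6.1, 0.7, 10.2]
width: 0.0162
```

>>> step_arm(hand=[0.22, 0.26, 0.3, 0.34, 0.34, 0.34, 0.34, 0.34, 0.34, 0.34, 0.34, 0.34, 0.34, 0.34], slide=[[0, 0, 0], [0, 0, 0], [0, 0, 0], [0, 0, 0], [0, 0, 0], [0, 0, -0.01], [0, 0, -0.03], [0, 0, -0.06], [-0.02, 0, -0.1], [-0.04, -0.03, -0.14], [-0.05, -0.06, -0.18], [-0.05, -0.08, -0.21], [-0.05, -0.08, -0.21], [-0.05, -0.08, -0.21]], turn=[0, 0, 0, 0, 0, 0, 0, 0, 0, 0, 0, 0, 0, 0])

```text
time_s: 64.68
tcp_pos: [0.4699, 0.0348, 0.2988]
ee_rot: [0.001, 0.999, 0.042, 0.004]
force: [0.3, -0.8, 0.2]
width: 0.029
```

Run:
```python
from h import *
p,a,o=tool();print(p.round(4),o["width"])
onrest("wrist",[.093,.070,.047])
cv2.imwrite("pics/end.png",bot.capture("wrist")[:,:,::-1])
for n in("wrist","side"):
    if n=="side": im=bot.capture(n);cv2.imwrite("pics/ends.png",im[:,:,::-1])
    for l in("specimen_cup_c","petri_dish"): print(n,l,[(np.round(d["centre"],3).tolist(),round(d["p"],2)) for d in bot.spot_in(n,l)[:1]])
s=cv2.imread("pics/ends.png");w=cv2.imread("pics/end.png")
s=cv2.resize(s[150:320,190:390],None,fx=2.6,fy=2.6);w=cv2.resize(w[0:250],(520,254))
k=np.zeros((600,520,3),np.uint8);k[:254]=w;h=min(346,s.shape[0]);k[254:254+h,:520]=s[:h,:520];cv2.imwrite("pics/endv.png",k)
```

```text
[0.4699 0.0348 0.2988] 0.02900907183174995
t 64.7333
wrist z 0.093 rest e,f -0.0035 0.0725 yaw-rest -1.0 [ 14. 112.] 0.91
wrist z 0.07 rest e,f -0.0019 0.0796 yaw-rest -1.0 [ 15. 120.] 0.91
wrist z 0.047 rest e,f -0.0004 0.0866 yaw-rest -1.0 [ 16. 127.] 0.91
wrist z 0.093 rest e,f -0.0037 -0.0051 yaw-rest -0.6 [ 16. 122.] 0.78
wrist z 0.07 rest e,f -0.0021 -0.0033 yaw-rest -0.6 [ 17. 130.] 0.78
wrist z 0.047 rest e,f -0.0006 -0.0014 yaw-rest -0.6 [ 19. 138.] 0.78
wrist z 0.093 rest e,f -0.0015 -0.1144 yaw-rest 0.7 [ 23. 128.] 0.61
wrist z 0.07 rest e,f 0.0002 -0.1198 yaw-rest 0.7 [ 24. 136.] 0.61
wrist z 0.047 rest e,f 0.0019 -0.1251 yaw-rest 0.7 [ 26. 145.] 0.61
wrist specimen_cup_c []
wrist petri_dish []
side specimen_cup_c [([0.769, 0.244, 0.071], 0.81)]
side petri_dish [([0.751, -0.117, 0.016], 0.68)]
```

View pics/endv.png

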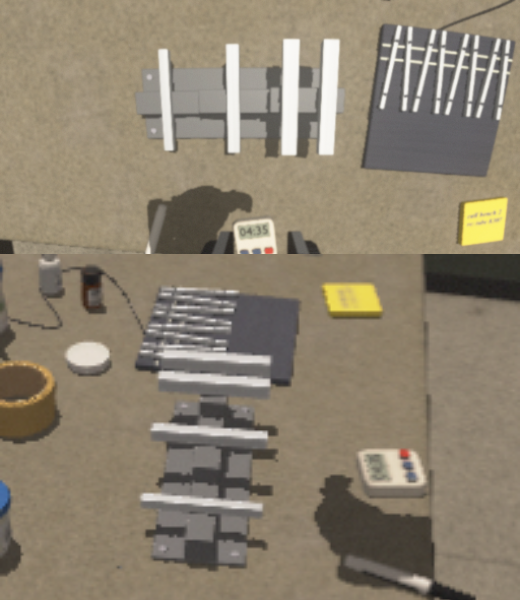

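All four bars lie level and square across the wall: thin on the lowest step, medium on the middle, and two thick on the highest. The gripper is well clear, so I'm handing in.

```bash
python3 -c "
from rig import bot
print(bot.hand_in(), bot.get_obs()['time_s'])"
```

```text
the job is handed in; nothing more can be done
the job is handed in; nothing more can be done
```

All four bars were gauged, left wedged side by side, then placed on the rest, and I handed the job in at about 65 s of the 210 s allowed.

**Gauging:** the leading ends stopped at about 99, 62, 81 and 64 mm (lanes +75, +25, −25, −75 mm). That makes one thin, two thick and one medium; the widths in the gripper agreed. I pushed the bars in at about 10 to 24 N (above the 5 N asked), hardest on the −75 lane bar, but all four pulled out cleanly.

**Placing:** the thin bar is on the lowest step, the medium on the middle step and the two thick bars 46 mm apart on the highest.

**Last checks:**
- **Position:** bar middles are within about 2 mm of the wall's centre line.
- **Squareness:** bars are within about 1° of square to the wall.
- **Level:** apparent lengths of 127 to 130 mm and the last picture show no tilt.
- **Sideways offset:** the thin bar reads 2 to 5 mm off its step's middle, still well on it.
- **Not re-measured:** the second thick bar was not picked out in the last wrist measurement. It read correctly just before, and the last picture shows it in place.

**Bystanders:** one bar was knocked against the specimen cup early on, so I drew it straight back before lifting. Cup readings before and after differ by up to 9 mm in the side view and 4 mm in the top view. The networks are good to about 4 mm, so a small shift of the cup can't be ruled out. The petri dish reads unchanged.

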